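# Cull shoe heels and tip the sound ones into the carton

## Robot

A 6-joint arm with a two-finger parallel gripper is mounted at the origin on the work surface. World frame = base frame: x ahead of the robot, y to its left, z up, the work surface at z = 0. Lengths are in m, angles in rad, forces in N, time in s.
With the tool pointing down it reaches from about 0.35 to 0.975 m from the base axis. Payload 4.9 kg.
Tool frame: the origin (TCP) lies at the very end of the fingers, on their centre line; the grasp point (between the pads) lies 19 mm behind it; x points along the fingers, z is the direction in which the jaws open and shut, and the axes are right-handed (so a half turn about x gives the same grasp; the last joint's range is limited). The gripper opens to 85 mm and grips with 20 to 120 N. Pads are 22 mm wide; open, the fingers measure 114 mm over their backs; the gripper's body (76 mm by 85 mm) begins 54 mm behind the grasp point. The pads swing forward as they close: fully open they stand 13 mm farther back than shut.
Start: joints at [1.042, 0.053, 1.613, -0, 1.476, -0.119], TCP at [0.249, 0.573, 0.2] pointing down, gripper open.
Joint ranges: [-3.01, 3.01], [-1.01, 2.22], [0.06, 2.58], [-1.02, 4.17], [0.09, 2.62], [-3.14, 3.14]. Speed limits (rad/s): [2.57, 2.57, 3.14, 3.14, 3.14, 3.14].

## Interface

Orientations are given as a unit quaternion [w, x, y, z].
In Python, from plant import manip, vision, job gives the robot as it stands.
- The arm moves only by the tool servo_tool, never from a script. Its arguments are lists of equal length, an entry for each row: "twist": the turn, a rotation vector about the world's x, y, z in rad, a list of three; "xyz": the shift along the world's x, y, z in cm, a list of three; "fingers": the opening, from 0 (shut) to 1 (fully open). In form: {"twist": [[wx, wy, wz], ...], "xyz": [[x, y, z], ...], "fingers": [fingers, ...]}. A call has 1 to 8 rows; each row shifts and turns the commanded pose from where the row before left it; what a row does not reach is not made up. A row lasts 1/8 s, in which the tool goes at most 62.5 mm and 10.7 degrees, less where a joint would pass 70% of its speed; a pose out of reach is approached as far as the arm can. A call with a gripper value outside its range is refused whole. The fingers move at their own pace and stop on an object; the grip force is fixed at half the most. Time passes only in rows, so rows that do not move let the fingers close. It gives the time, the measured TCP pose, the force and the opening at its end, in the units of the state.
- manip.state(): the state, without advancing time (a new reading comes with each control period).
- vision.grab_frame(name): name is "scene" or "top" or "wrist"; returns the picture (480x640x3 uint8, red, green, blue); there is no depth.
- vision.get_calibration(name): a dict with "camera_matrix" (3x3 intrinsics, pixels), "k1" (the pictures are not rectified: a ray, as slopes to the right and down, at radius r is drawn at 1 + k1 r^2 times it, then the intrinsics apply), "origin" and "orientation" of the camera in the world; the wrist camera has in their place "mount" (4x4, takes a point from camera to tool coordinates, whose origin is the TCP and whose axes are the tool frame's). Camera axes: x right, y up, looking along -z (the intrinsics and any distortion apply to the point x, -y, -z); pixel columns grow to the right and rows downward; lengths in m; the calibration is good to about 2 mm. A picture is of the moment at which its call begins: read the wrist's pose just before it. get_calibration takes no time and is no camera call.
- job.job_done(): hands the job in, once; it reports no verdict.
Trained networks look in the newest picture that a camera, given by its name, has taken for a name from the list of things; names that differ only in an ending like _2 or _b are one class to them, and where a whole thing is asked for, a point or a joint stands for the part that bears it (a point fixed in the world has none). Each returns a list of dicts, best first, with "score" (0 to 1); they miss things now and then, are a little off and sometimes report something else, mostly with a low value. They report only what shows in the picture. A call takes as long as a camera call. They do not tell look-alikes from the thing itself.
- vision.spot_in(camera, label): "extent" ([centre column, centre row, width, height] in pixels, round what is visible of it).
The state is a dict: "time": time; "joint_pos": joint angles; "joint_vel": joint speeds; "joint_efforts": joint torques, N m; "tool_pos": TCP position; "tool_rot": TCP orientation; "contact_force": force on the tool from outside, world axes, zero at the start; "ft_torque": the same for the moment, N m; "gripper_width": opening from 0.0 (shut) to 1.0 (fully open).
Only numpy, scipy, OpenCV 4.12 (cv2) and the standard library are available. Lean on these libraries where they do the work, as an engineer would, in place of code of your own. Each camera call takes 0.05 s, during which the arm holds its last target.

## Task

Sort the leather heel blocks lying on the right of the bench: put every spoiled one (corner broken off, or too short) into the low plywood reject crate, and lay all the sound ones in the tipping pan while it is level. When they are all in, lift the pan's handle to tip it to 45 degrees, stopping there and going no further than 50, hold it two seconds while the heels slide into the carton, then bring the pan back down level and let go. Leave the tins, jar and tools where they are.

Things in the scene. Friction and masses are not known exactly. Their poses are not given: they have to be found in the camera images.
- heel1: brown stacked-leather shoe heel block, D-shaped from above: 65 mm along its x, 50 mm wide along its y, 30 mm tall; flat front face at x = -32.5 mm, sides straight and parallel from there to x = +7.5 mm, then a round back (radius 25 mm about x = +7.5 mm) ending at x = +32.5 mm. Origin: centre of its underside, z up. About 0.085 kg. Sound: complete outline. May be absent.
- heel2: sound heel block, the same as heel1. May be absent.
- heel3: sound heel block, the same as heel1. May be absent.
- heel4: sound heel block, the same as heel1. May be absent.
- heel5: sound heel block, the same as heel1. May be absent.
- heel6: sound heel block, the same as heel1. May be absent.
- chip1: spoiled heel block: like heel1 in size and origin (50 mm wide, 30 mm tall) but with one front corner broken off: nothing is left where x is below -6.5 mm and y above -1 mm, so beside the notch the full 50 mm width remains from x = -6.5 mm to +7.5 mm (then the round back). About 0.07 kg. To be culled. May be absent.
- chip2: spoiled heel block, too short: the same round back, 50 mm width and 30 mm height as heel1, but its front is missing: it reaches only from x = -10.5 mm to x = +32.5 mm (43 mm long), straight sides from x = -10.5 mm to +7.5 mm. Origin as heel1 (the front face would be at x = -32.5 mm if complete). About 0.06 kg. To be culled. May be absent.
- pan (a joint): tilt of the open aluminium tipping pan on its grey stand, rad: 0 = level (resting on its stop), grows as the handle end is lifted, hard stop at 1.4; 45 degrees = 0.785 rad. The pan weighs 0.5 kg. Stiff hinge (1.1 N m): the empty pan stays where it is left, a full one may sink slowly; lifting takes up to 10 N. A scale on its far side has a long mark at 45 degrees.
- pan_in (a point): centre of the pan's inner floor; tilts with the pan. x across the pan, y towards the open pouring end, z up out of the pan. Inner floor 170 mm (x) by 285 mm (y), walls 35 mm above the floor, 5 mm thick, on three sides; the +y end is open, without lip. When level the floor is 105 mm above the bench.
- pan_handle (a point): middle of the pan's handle: a round bar 14 mm thick along the pan's x, at y = -197.5 mm and z = +27 mm from pan_in (132 mm above the bench when level), free for 128 mm along x between its two arms; gap of 43 mm between the bar and the pan's rear wall, nothing above it.
- pan_hinge (a point): middle of the pan's hinge line, on the stand, fixed, 100 mm above the bench; axes of the stand (x along the hinge line, y towards the carton). The handle circles about this line in a radius of 312 mm, starting on its -y side and going up.
- carton: open cardboard carton, fixed, 250 by 250 mm outside and 75 mm tall, wall and floor 5 mm; stands under the pan's pouring end. Origin: centre of its underside; axes along its sides.
- crate: open plywood reject crate, fixed, 130 mm (x) by 200 mm (y) outside, 50 mm tall, wall and floor 5 mm, between the robot and the pan. Origin: centre of its underside; axes along its sides.
- tin: bystander among the heel blocks: round flat metal polish tin, 68 mm in diameter, 22 mm tall. Origin: centre of its underside.
- tin_tall: bystander: round aluminium tin, 70 mm in diameter, 30 mm tall. Origin: centre of its underside.
- cream_jar: bystander: amber glass jar with black cap, 76 mm in diameter, 75 mm tall. Origin: centre of its underside.
- hammer: bystander: hammer lying on the bench, right of the heel blocks. Origin: about its middle, underside.
- brush: bystander: brush lying on the bench at the left. Origin: about its middle, underside.
- awl: bystander: awl with a thick handle lying on the bench between the robot and the heel blocks. Origin: about its middle, underside.
Not all that is in view belongs to the job. Leave any green or purple look-alike of the chip1 alone. What is shaped like the heel3 but green is not meant.

How it is judged:
On the way, in this order (a step that is already met when the one before it is completed fails the run):
1. all the sound heel blocks lie in the level pan, and no spoiled one does (x of heel1 in the frame of pan_in between -0.085 and 0.085 m and y of heel1 in the frame of pan_in between -0.1425 and 0.1425 m and z of heel1 in the frame of pan_in between -0.01 and 0.08 m and linear speed of each of heel1, heel2, heel3, heel4, heel5, heel6 below 0.05 m/s and x of heel2 in the frame of pan_in between -0.085 and 0.085 m and y of heel2 in the frame of pan_in between -0.1425 and 0.1425 m and z of heel2 in the frame of pan_in between -0.01 and 0.08 m and x of heel3 in the frame of pan_in between -0.085 and 0.085 m and y of heel3 in the frame of pan_in between -0.1425 and 0.1425 m and z of heel3 in the frame of pan_in between -0.01 and 0.08 m and x of heel4 in the frame of pan_in between -0.085 and 0.085 m and y of heel4 in the frame of pan_in between -0.1425 and 0.1425 m and z of heel4 in the frame of pan_in between -0.01 and 0.08 m and x of heel5 in the frame of pan_in between -0.085 and 0.085 m and y of heel5 in the frame of pan_in between -0.1425 and 0.1425 m and z of heel5 in the frame of pan_in between -0.01 and 0.08 m and x of heel6 in the frame of pan_in between -0.085 and 0.085 m and y of heel6 in the frame of pan_in between -0.1425 and 0.1425 m and z of heel6 in the frame of pan_in between -0.01 and 0.08 m and (x of chip1 in the frame of pan_in below -0.095 m or x of chip1 in the frame of pan_in above 0.095 m or y of chip1 in the frame of pan_in below -0.15 m or y of chip1 in the frame of pan_in above 0.15 m) and (x of chip2 in the frame of pan_in below -0.095 m or x of chip2 in the frame of pan_in above 0.095 m or y of chip2 in the frame of pan_in below -0.15 m or y of chip2 in the frame of pan_in above 0.15 m) and value of joint pan below 0.05 rad), for 0.3 s.
2. the pan is held tilted at 45 degrees (40 to 50) for a second (value of joint pan between 0.698 and 0.873 rad), for 1 s.
3. the pan is back level (value of joint pan below 0.05 rad), for 0.3 s.
At the end, for the whole second after the job is handed in: every sound heel block lies at rest inside the carton, every spoiled one at rest inside the reject crate, and the pan is level (within 0.05 rad) (x of heel1 in the frame of carton between -0.122 and 0.122 m and y of heel1 in the frame of carton between -0.122 and 0.122 m and z of heel1 in the frame of carton between -0.005 and 0.1 m and linear speed of each of heel1, heel2, heel3, heel4, heel5, heel6, chip1, chip2 below 0.03 m/s and x of heel2 in the frame of carton between -0.122 and 0.122 m and y of heel2 in the frame of carton between -0.122 and 0.122 m and z of heel2 in the frame of carton between -0.005 and 0.1 m and x of heel3 in the frame of carton between -0.122 and 0.122 m and y of heel3 in the frame of carton between -0.122 and 0.122 m and z of heel3 in the frame of carton between -0.005 and 0.1 m and x of heel4 in the frame of carton between -0.122 and 0.122 m and y of heel4 in the frame of carton between -0.122 and 0.122 m and z of heel4 in the frame of carton between -0.005 and 0.1 m and x of heel5 in the frame of carton between -0.122 and 0.122 m and y of heel5 in the frame of carton between -0.122 and 0.122 m and z of heel5 in the frame of carton between -0.005 and 0.1 m and x of heel6 in the frame of carton between -0.122 and 0.122 m and y of heel6 in the frame of carton between -0.122 and 0.122 m and z of heel6 in the frame of carton between -0.005 and 0.1 m and x of chip1 in the frame of crate between -0.062 and 0.062 m and y of chip1 in the frame of crate between -0.097 and 0.097 m and z of chip1 in the frame of crate between -0.005 and 0.06 m and x of chip2 in the frame of crate between -0.062 and 0.062 m and y of chip2 in the frame of crate between -0.097 and 0.097 m and z of chip2 in the frame of crate between -0.005 and 0.06 m and value of joint pan below 0.05 rad); the robot touches nothing.
It fails at once if the pan is tipped past 55 degrees (value of joint pan above 0.96 rad).
It fails at once if a tin, the jar or a tool is moved by more than 40 mm (distance of any of tin, tin_tall, cream_jar, hammer, brush, awl from where it was at the start of the episode above 0.04 m).
Of heel1, heel2, heel3, heel4, heel5, heel6 only 4 to 6 are there at a start; the rules pass over those that are not, and their reading is None.
Of chip1, chip2 only 1 to 2 are there at a start; the rules pass over those that are not, and their reading is None.
At some moment in a run one of heel1, heel2, heel3, heel4, heel5, heel6, chip1, chip2 may be knocked a few centimetres aside while the robot is not near it.
Once in a run the grip may slacken for a moment while it holds something.
It also fails if it takes over 210 s, if anything falls off the work surface, if the arm or the gripper's body presses on something with over 40 N, if the wrist force passes 120 N, or if a joint passes its speed limit or range.

## Working session

There is one attempt and no reset: what is moved stays moved. The work goes in short steps, Python scripts to look and compute and a tool call to move; the robot and the scene stay as the last step left them, time stands still between calls to the robot, and variables do not carry over. Pictures are saved under pics/ and viewed, and the job is handed in when it is done.

Besides the shell and the picture viewer there is one more tool, called after ">>>" in YAML: its name, and indented under it one key for each argument. servo_tool: Moves the arm, as the interface text tells. Its arguments: {"type":"object","properties":{"twist":{"type":"array","items":{"type":"array","items":{"type":"number"}}},"xyz":{"type":"array","items":{"type":"array","items":{"type":"number"}}},"fingers":{"type":"array","items":{"type":"number"}}},"required":["twist","xyz","fingers"]}

```bash
ls -la; mkdir -p pics; python3 - <<'E'
from plant import manip, vision, job
import cv2
print(manip.state())
for n in ["scene","top","wrist"]:
    im=vision.grab_frame(n); cv2.imwrite(f"pics/{n}0.png",im[:,:,::-1]); print(n,vision.get_calibration(n))
E
```

```text
total 12
drwxr-xr-x  3 agent agent 4096 Dec  7 09:12 .
drwxr-xr-x 23 root  root  4096 Dec  7 09:12 ..
drwxr-xr-x  2 agent agent 4096 Dec  7 09:12 pics
{'time': 0.0, 'joint_pos': array([ 1.04198133e+00,  5.33449226e-02,  1.61427141e+00,  1.24707691e-05,
        1.47602193e+00, -1.19005975e-01]), 'joint_vel': array([-0.00110825,  0.00110663, -0.0004046 , -0.0018046 , -0.00033305,
       -0.00118416]), 'joint_efforts': array([ 4.83161548e-04, -3.93696105e+01, -3.70167732e+01, -9.64650849e-05,
        7.44146149e-03,  9.93608865e-06]), 'tool_pos': array([0.24867451, 0.5726556 , 0.19918399]), 'tool_rot': array([ 0.59062744, -0.38812093,  0.59192649,  0.38748471]), 'contact_force': array([ 0.78477854,  0.23941996, -0.71048906]), 'ft_torque': array([0.04058531, 0.01097383, 0.02038919]), 'gripper_width': 1.0004418064762048}
scene {'camera_matrix': array([[437.89850045,   0.        , 312.04207701],
       [  0.        , 437.89850045, 243.28283464],
       [  0.        ,   0.        ,   1.        ]]), 'k1': -0.001049849384915804, 'origin': array([ 1.25855143, -0.0601571 ,  1.15489288]), 'orien
[... 263 characters left out ...]
6540188, 'origin': array([ 0.39990219, -0.04737491,  2.00221583]), 'orientation': array([-0.70602436, -0.02406732,  0.0334921 ,  0.70698561])}
wrist {'camera_matrix': array([[431.74445022,   0.        , 316.54629689],
       [  0.        , 431.74445022, 238.58747212],
       [  0.        ,   0.        ,   1.        ]]), 'k1': -0.03427618194961867, 'mount': array([[ 5.97441197e-04,  2.66751722e-01, -9.63765097e-01,
        -1.72744404e-01],
       [-2.40328252e-04,  9.63765279e-01,  2.66751623e-01,
         6.71620717e-02],
       [ 9.99999793e-01,  7.22515716e-05,  6.39901057e-04,
        -8.32908223e-05],
       [ 0.00000000e+00,  0.00000000e+00,  0.00000000e+00,
         1.00000000e+00]])}
```

View pics/scene0.png

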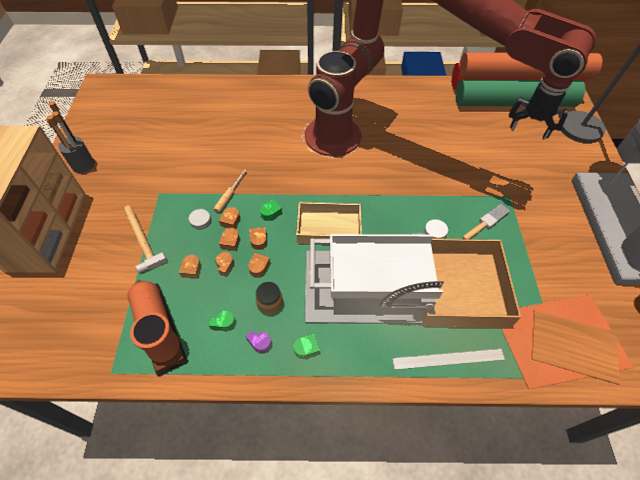

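View pics/top0.png

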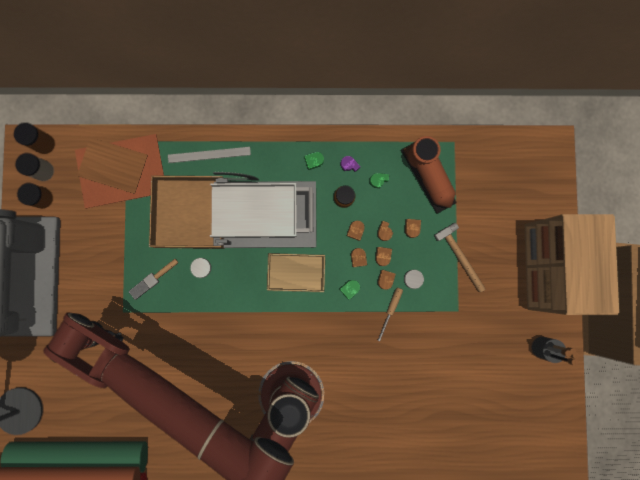

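View pics/wrist0.png

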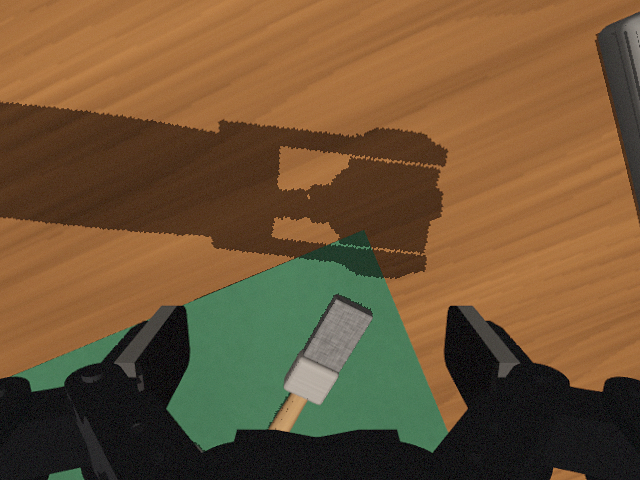

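The pictures show six brown blocks right of the pan (top camera columns 355-415, rows 228-280), plus green and purple look-alikes. The pan is level, with the carton on its left (+y) and the crate nearer the robot. Next I zoom in and fit poses.

```bash
cat > h.py <<'E'
import numpy as np, cv2
from scipy.spatial.transform import Rotation as R
from plant import manip, vision, job
def q2R(q): return R.from_quat([q[1],q[2],q[3],q[0]]).as_matrix()
def cam(name,st=None):
    c=vision.get_calibration(name)
    if 'mount' in c:
        st=st or manip.state(); T=np.eye(4); T[:3,:3]=q2R(st['tool_rot']); T[:3,3]=st['tool_pos']
        M=T@c['mount']; return c['camera_matrix'],c['k1'],M[:3,3],M[:3,:3]
    return c['camera_matrix'],c['k1'],np.array(c['origin']),q2R(c['orientation'])
def proj(C,P):
    K,k,o,Rm=C; p=(np.asarray(P,float).reshape(-1,3)-o)@Rm
    s=np.c_[p[:,0]/-p[:,2],-p[:,1]/-p[:,2]]; s=s*(1+k*(s**2).sum(1,keepdims=True))
    return s@K[:2,:2].T+K[:2,2]
def ray(C,uv,z):
    K,k,o,Rm=C; uv=np.asarray(uv,float).reshape(-1,2); d=(uv-K[:2,2])/np.array([K[0,0],K[1,1]])
    s=d.copy()
    for _ in range(10): s=d/(1+k*(s**2).sum(1,keepdims=True))
    v=np.c_[s[:,0],-s[:,1],-np.ones(len(s))]@Rm.T
    return o+v*((z-o[2])/v[:,2])[:,None]
def ortho(C,im,x0,x1,y0,y1,z,res=0.001):
    # picture: up = +x, left = +y
    xs=np.arange(x1,x0,-res); ys=np.arange(y1,y0,-res)
    X,Y=np.meshgrid(xs,ys,indexing='ij'); p=proj(C,np.c_[X.ravel(),Y.ravel(),np.full(X.size,z)]).astype(np.float32).reshape(len(xs),len(ys),2)
    return cv2.remap(im,p[...,0],p[...,1],cv2.INTER_CUBIC)
E
python3 - <<'E'
from h import *
C=cam('top'); im=cv2.imread('pics/top0.png')
for uv in [(357,230),(385,231),(413,228),(359,257),(384,256),(387,280)]: print(uv,ray(C,uv,.03)[0].round(3))
o=ortho(C,im,.3,.75,-.5,.1,.03,.00075); print(o.shape); cv2.imwrite('pics/o1.png',o)
C=cam('scene'); im=cv2.imread('pics/scene0.png'); o=ortho(C,im,.3,.75,-.5,.1,.03,.00075);cv2.imwrite('pics/o2.png',o)
for cm in ['top','scene']:
  vision.grab_frame(cm)
  for l in ['heel1','chip1','chip2','pan','carton','crate']:
    print(cm,l,[(np.round(d['score'],2),[int(v) for v in d['extent']]) for d in vision.spot_in(cm,l)])
print(manip.state()['time'])
E
```

```text
(357, 230) [ 0.581 -0.233  0.03 ]
(385, 231) [ 0.577 -0.334  0.03 ]
(413, 228) [ 0.588 -0.434  0.03 ]
(359, 257) [ 0.484 -0.24   0.03 ]
(384, 256) [ 0.488 -0.329  0.03 ]
(387, 280) [ 0.403 -0.338  0.03 ]
(600, 800, 3)
top heel1 [(np.float64(0.81), [410, 227, 16, 23]), (np.float64(0.76), [348, 289, 17, 22]), (np.float64(0.64), [355, 229, 21, 15]), (np.float64(0.58), [387, 279, 20, 15]), (np.float64(0.57), [385, 256, 12, 18]), (np.float64(0.56), [358, 256, 17, 19]), (np.float64(0.54), [391, 312, 21, 51])]
top chip1 [(np.float64(0.77), [386, 231, 14, 20]), (np.float64(0.68), [376, 179, 20, 10]), (np.float64(0.6), [348, 164, 17, 13])]
top chip2 [(np.float64(0.77), [386, 231, 14, 20]), (np.float64(0.68), [376, 179, 20, 10]), (np.float64(0.6), [348, 164, 17, 13])]
top pan [(np.float64(0.97), [264, 209, 99, 53])]
top carton [(np.float64(0.72), [186, 211, 73, 73])]
top crate [(np.float64(0.78), [297, 274, 56, 40]), (np.float64(0.34), [185, 212, 72, 75])]
scene heel1 [(np.float64(0.84), [260, 238, 17, 23]), (np.float64(0.74), [230, 237, 22, 21]), (np.float64(0.62), [259, 266, 18, 19]), (np.float64(0.61), [189, 268, 21, 27]), (np.float64(0.58), [229, 218, 17, 17]), (np.float64(0.55), [270, 212, 22, 17]), (np.float64(0.55), [306, 346, 25, 23])]
scene chip1 [(np.float64(0.78), [223, 320, 28, 20]), (np.float64(0.7), [225, 265, 18, 27]), (np.float64(0.69), [258, 343, 25, 16])]
scene chip2 [(np.float64(0.78), [223, 320, 28, 20]), (np.float64(0.7), [225, 265, 18, 27]), (np.float64(0.69), [258, 343, 25, 16])]
scene pan [(np.float64(0.93), [376, 266, 132, 65])]
scene carton [(np.float64(0.86), [470, 284, 98, 87]), (np.float64(0.57), [258, 239, 19, 21])]
scene crate [(np.float64(0.61), [330, 224, 62, 42])]
0.85
```

View pics/o1.png

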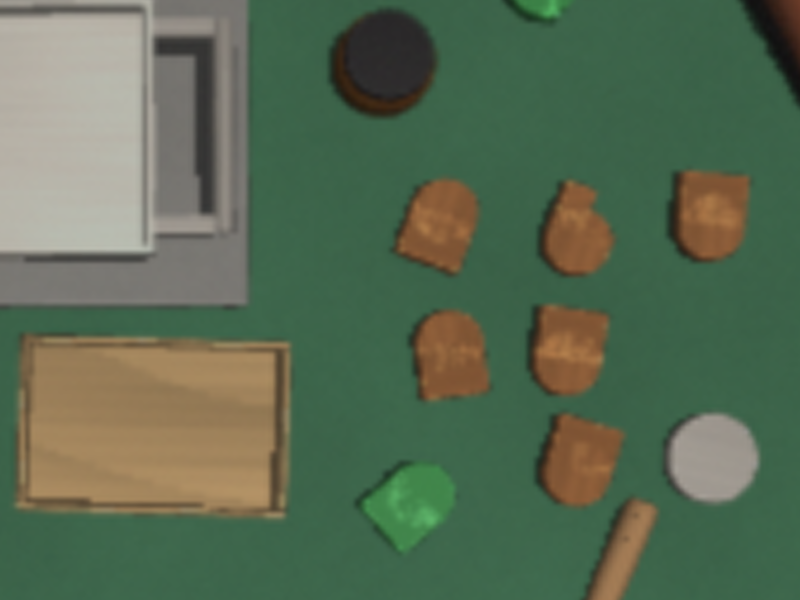

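View pics/o2.png

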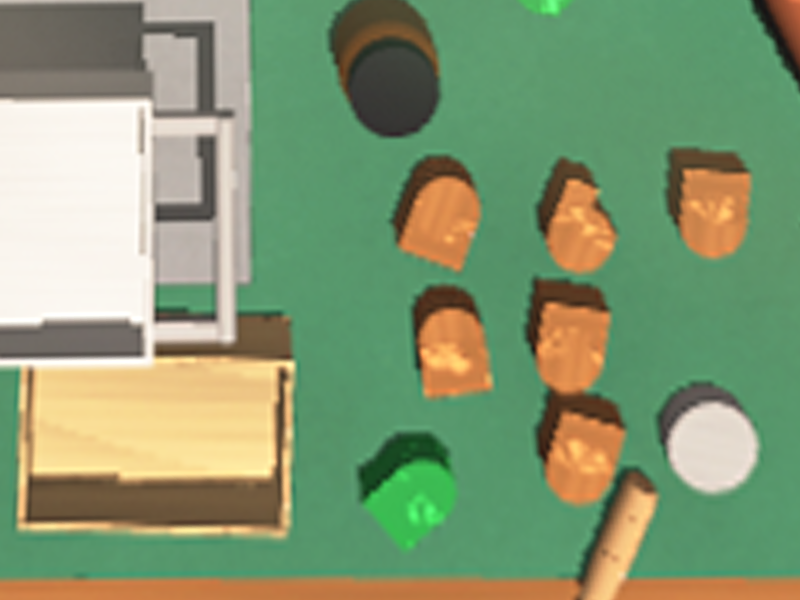

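There are five sound blocks and one chip1 (centre (577,225) in the orthophoto), and no chip2. I'll fit poses by silhouette.

```bash
cat > fit.py <<'E'
from h import *
from scipy.optimize import minimize
def outline(kind):
    a=np.linspace(-np.pi/2,np.pi/2,25); arc=np.c_[.0075+.025*np.cos(a),.025*np.sin(a)]
    if kind=='heel': return np.r_[[[-.0325,-.025]],arc,[[-.0325,.025]]]
    if kind=='chip2': return np.r_[[[-.0105,-.025]],arc,[[-.0105,.025]]]
    return np.r_[[[-.0325,-.025]],arc,[[-.0065,.025],[-.0065,-.001],[-.0325,-.001]]]
def sil(C,kind,p,S,off,shape,z0=0):
    O=outline(kind); c,s=np.cos(p[2]),np.sin(p[2]); W=O@np.array([[c,s],[-s,c]])+p[:2]
    m=np.zeros(shape,np.uint8)
    b=[(proj(C,np.c_[W,np.full(len(W),z)])-off+.5)*S-.5 for z in (z0,z0+.03)]
    q=[np.round(x*16).astype(np.int32) for x in b]
    for x in q: cv2.fillPoly(m,[x],1,cv2.LINE_8,4)
    for i in range(len(O)):
        j=(i+1)%len(O); cv2.fillConvexPoly(m,np.array([q[0][i],q[0][j],q[1][j],q[1][i]]),1,cv2.LINE_8,4)
    return m
def brown(im):
    h=cv2.cvtColor(im,cv2.COLOR_BGR2HSV); H,Sx,V=[h[...,i].astype(int) for i in range(3)]
    return ((H<22)&(Sx>90)&(V>45)).astype(np.uint8)
def fit(C,im,kind,xy,z0=0,angs=np.arange(0,2*np.pi,np.pi/4),win=24,S=8,thr=None):
    c=proj(C,[[*xy,z0+.02]])[0]; off=np.floor(c-win/2 if np.isscalar(win) else c-np.array(win)/2)
    x,y=off.astype(int); cr=im[y:y+win,x:x+win]; up=cv2.resize(cr,None,fx=S,fy=S,interpolation=cv2.INTER_CUBIC)
    m=brown(up)
    n,l,st,cc=cv2.connectedComponentsWithStats(m); ct=np.array(m.shape)/2
    if n>1:
        k=max(range(1,n),key=lambda k: st[k,4]-30*np.hypot(*(cc[k]-ct))); m=(l==k).astype(np.uint8)
    def f(p):
        s=sil(C,kind,p,S,off,m.shape,z0); return 1-(s&m).sum()/max(1,(s|m).sum())
    best=None
    for a in angs:
        r=minimize(f,[*xy,a],method='Nelder-Mead',options=dict(initial_simplex=np.array([[*xy,a],[xy[0]+.008,xy[1],a],[xy[0],xy[1]+.008,a],[*xy,a+.3]]),xatol=1e-4,fatol=1e-4))
        if best is None or r.fun<best.fun: best=r
    return best.x,1-best.fun
E
python3 - <<'E'
from fit import *
for cm in ['top','scene']:
    C=cam(cm); im=cv2.imread(f'pics/{cm}0.png')
    for xy in [(.581,-.233),(.577,-.334),(.588,-.434),(.484,-.24),(.488,-.329),(.403,-.338)]:
        print(cm,[(k,p.round(4),round(s,3)) for k in ['heel','chip1','chip2'] for p,s in [fit(C,im,k,xy,win=24 if cm=='top' else 36)]])
C=cam('top'); im=cv2.imread('pics/top0.png')
o=ortho(C,im,.3,.8,-.15,.6,.14,.001);cv2.imwrite('pics/o3.png',o)
C=cam('scene'); im=cv2.imread('pics/scene0.png')
o=ortho(C,im,.3,.8,-.15,.6,.14,.001);cv2.imwrite('pics/o4.png',o)
E
```

```text
top [('heel', array([ 0.5853, -0.2308, -0.3438]), np.float64(0.947)), ('chip1', array([ 0.5836, -0.2297,  5.9448]), np.float64(0.783)), ('chip2', array([ 0.5809, -0.2383,  1.3633]), np.float64(0.692))]
top [('heel', array([ 0.5766, -0.3361,  2.7188]), np.float64(0.79)), ('chip1', array([ 0.578 , -0.3377,  2.7676]), np.float64(0.901)), ('chip2', array([ 0.5786, -0.3412,  2.2361]), np.float64(0.778))]
top [('heel', array([ 0.5885, -0.4345,  3.056 ]), np.float64(0.922)), ('chip1', array([ 0.5898, -0.4361,  3.0644]), np.float64(0.789)), ('chip2', array([ 0.5936, -0.4261,  4.6874]), np.float64(0.714))]
top [('heel', array([ 0.4857, -0.2382,  0.1355]), np.float64(0.955)), ('chip1', array([ 0.4849, -0.2376,  0.1296]), np.float64(0.787)), ('chip2', array([ 0.4827, -0.2302,  4.7334]), np.float64(0.684))]
top [('heel', array([ 0.4863, -0.3266,  2.9744]), np.float64(0.945)), ('chip1', array([ 0.4874, -0.3281,  2.9887]), np.float64(0.78)), ('chip2', array([ 0.4933, -0.318 ,  4.5852]), np.float64(0.69))]
top [('heel', array([ 0.4026, -0.3353,  2.8376]), np.float64(0.939)), ('chip1', array([ 0.403
[... 629 characters left out ...]
), np.float64(0.834)), ('chip2', array([ 0.5901, -0.4459,  1.3175]), np.float64(0.756))]
scene [('heel', array([ 0.4848, -0.2397,  6.4345]), np.float64(0.933)), ('chip1', array([ 0.4839, -0.2353,  5.7147]), np.float64(0.849)), ('chip2', array([ 0.4847, -0.233 ,  4.5034]), np.float64(0.774))]
scene [('heel', array([ 0.485 , -0.3286,  3.0068]), np.float64(0.687)), ('chip1', array([ 0.4866, -0.3266, -0.5428]), np.float64(0.622)), ('chip2', array([ 0.4885, -0.3362,  1.1529]), np.float64(0.525))]
scene [('heel', array([ 0.4049, -0.3366,  2.8688]), np.float64(0.797)), ('chip1', array([ 0.4074, -0.3382,  2.7941]), np.float64(0.717)), ('chip2', array([ 0.4036, -0.3464,  1.0974]), np.float64(0.621))]
```

View pics/o3.png

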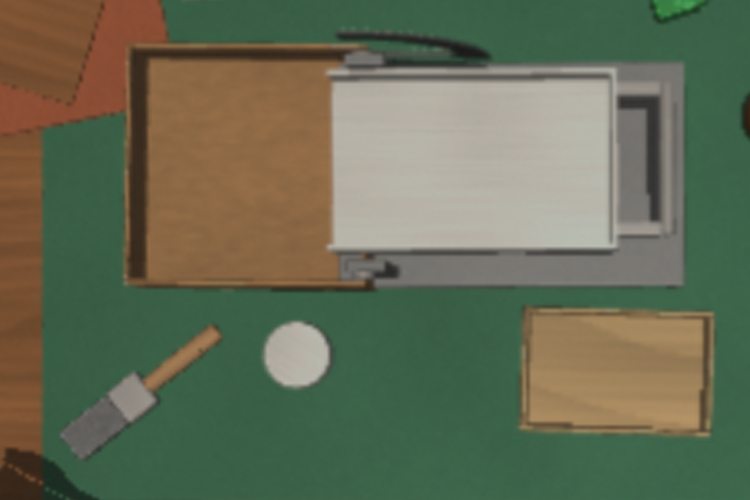

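View pics/o4.png

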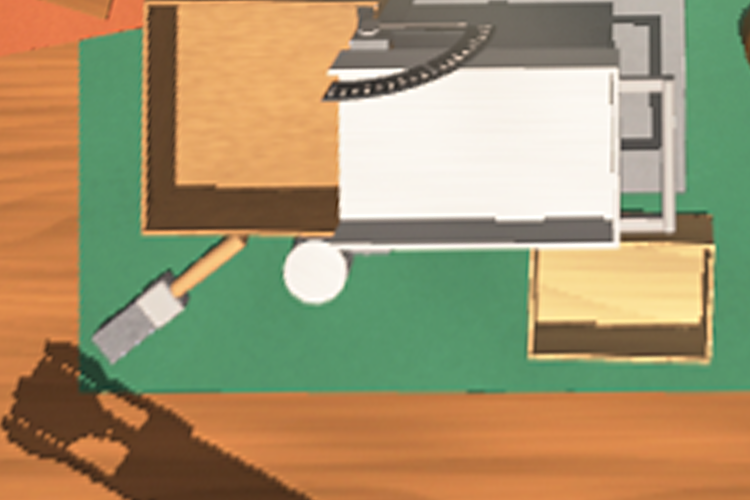

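```bash
cat > d.py <<'E'
from h import *
import sys
def delta(x,y,z,yaw):
    s=manip.state(); M=q2R(s['tool_rot']); zz=M[:,2]; cur=np.arctan2(-zz[0],zz[1])  # jaw along heel y => yaw
    dy=(yaw-cur+np.pi/2)%np.pi-np.pi/2
    print('t',round(s['time'],2),'pos',s['tool_pos'].round(4),'jawyaw',round(cur,3),'toolx',M[:,0].round(3),'q6',s['joint_pos'][5].round(2),'w',round(s['gripper_width'],3),'F',s['contact_force'].round(1))
    print('d cm',((np.array([x,y,z])-s['tool_pos'])*100).round(2),'dyaw',round(dy,3))
if __name__=='__main__': delta(*map(float,sys.argv[1:5]))
E
python3 d.py .578 -.338 .2 2.78
```

```text
t 0.85 pos [0.249  0.5732 0.2004] jawyaw -0.41 toolx [ 0. -0. -1.] q6 -0.12 w 1.0 F [ 1.2 -0.3 -0.6]
d cm [ 3.290e+01 -9.112e+01 -4.000e-02] dyaw 0.048
```

>>> servo_tool:
  twist:
    - [0, 0, 0]
    - [0, 0, 0]
    - [0, 0, 0]
    - [0, 0, 0]
    - [0, 0, 0]
    - [0, 0, 0]
    - [0, 0, 0]
    - [0, 0, 0]
  xyz:
    - [2, -5.7, 0.3]
    - [2, -5.7, 0.3]
    - [2, -5.7, 0.3]
    - [2, -5.7, 0.3]
    - [2, -5.7, 0.3]
    - [2, -5.7, 0]
    - [2, -5.7, 0]
    - [2, -5.7, 0]
  fingers: [1, 1, 1, 1, 1, 1, 0.8, 0.8]

```text
time: 1.85
tool_pos: [0.4094, 0.1154, 0.2158]
tool_rot: [0.592, -0.388, 0.591, 0.388]
contact_force: [0.3, 0.2, -0.7]
gripper_width: 0.803
```

>>> servo_tool:
  twist:
    - [0, 0, 0]
    - [0, 0, 0]
    - [0, 0, 0]
    - [0, 0, 0]
    - [0, 0, 0]
    - [0, 0, 0]
    - [0, 0, 0]
    - [0, 0, 0.05]
  xyz:
    - [2, -5.7, 0]
    - [2, -5.7, 0]
    - [2, -5.7, 0]
    - [2, -5.7, 0]
    - [2, -5.7, 0]
    - [2, -5.7, 0]
    - [2, -5.7, 0]
    - [2.5, -5.7, 0]
  fingers: [0.8, 0.8, 0.8, 0.8, 0.8, 0.8, 0.8, 0.8]

```text
time: 2.85
tool_pos: [0.5744, -0.3409, 0.2156]
tool_rot: [0.581, -0.403, 0.581, 0.403]
contact_force: [0.2, 0.8, 0.6]
gripper_width: 0.801
```

```bash
python3 - <<'E'
from h import *
im=vision.grab_frame('wrist'); cv2.imwrite('pics/w1.png',im[:,:,::-1])
E
python3 d.py .578 -.338 .2 2.78
```

```text
t 2.9 pos [ 0.5756 -0.3475  0.2129] jawyaw -0.362 toolx [-0.    -0.004 -1.   ] q6 -1.86 w 0.797 F [-2.3 -2.1 -1.2]
d cm [ 0.24  0.95 -1.29] dyaw -0.0
```

View pics/w1.png

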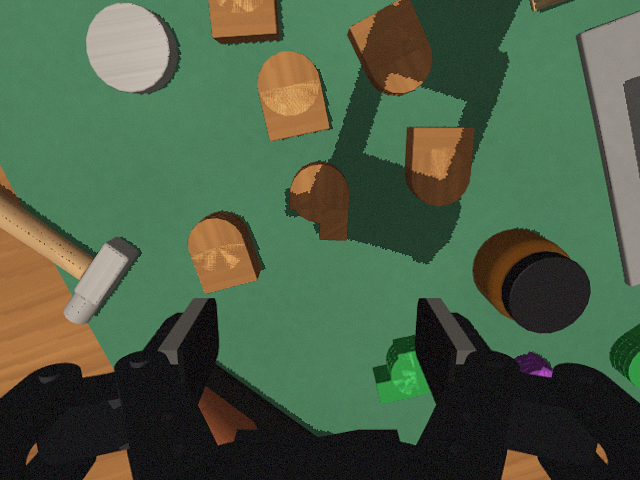

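All six brown blocks are in the wrist view: the chip at (322,200), sound ones at (240,10), (293,95), (392,45), (440,165) and (222,250). I'll refit from here.

```bash
cat > wf.py <<'E'
from fit import *
def wfit(lst,fn):
    st=manip.state(); im=vision.grab_frame('wrist')[:,:,::-1].copy(); cv2.imwrite(fn,im); C=cam('wrist',st)
    for k,x,y,a in lst:
        c=proj(C,[[x,y,.02]])[0]
        if not(70<c[0]<570 and 70<c[1]<410): print('out',k,x,y,c.round()); continue
        p,s=fit(C,im,k,(x,y),angs=[a-.3,a,a+.3],win=140,S=2)
        print(k,p.round(4),round(s,3))
E
python3 - <<'E'
from wf import *
im=0
wfit([('heel',.585,-.2315,-.34),('chip1',.5775,-.338,2.78),('heel',.588,-.4355,3.09),('heel',.4852,-.239,.14),('heel',.486,-.3275,2.98),('heel',.404,-.336,2.85)],'pics/w2.png')
E
python3 d.py .578 -.338 .005 2.78
```

```text
heel [ 0.583  -0.2351 -0.3777] 0.953
chip1 [ 0.5765 -0.3402  2.7408] 0.919
heel [ 0.5873 -0.4375  3.0521] 0.954
out heel 0.4852 -0.239 [406.  46.]
heel [ 0.4862 -0.3298  2.9846] 0.971
out heel 0.404 -0.336 [253. -12.]
t 2.95 pos [ 0.5743 -0.3437  0.2127] jawyaw -0.364 toolx [-0.002  0.    -1.   ] q6 -1.86 w 0.799 F [-0.1 -0.2 -0. ]
d cm [  0.37   0.57 -20.77] dyaw 0.002
```

>>> servo_tool:
  twist:
    - [0, 0, -0.02]
    - [0, 0, 0]
    - [0, 0, 0]
    - [0, 0, 0]
    - [0, 0, 0]
    - [0, 0, 0]
    - [0, 0, 0]
    - [0, 0, 0]
  xyz:
    - [0.25, 0.4, -5]
    - [0, 0, -6]
    - [0, 0, -6]
    - [0, 0, -2.7]
    - [0, 0, -1]
    - [0, 0, 0]
    - [0, 0, 0]
    - [0, 0, 0]
  fingers: [0.8, 0.8, 0.8, 0.8, 0.8, 0.8, 0.3, 0.3]

```text
time: 3.95
tool_pos: [0.5777, -0.3356, 0.0106]
tool_rot: [0.586, -0.398, 0.585, 0.395]
contact_force: [0.8, 0.1, -0.1]
gripper_width: 0.383
```

```bash
python3 d.py .431 -.015 .15 0
```

```text
t 3.95 pos [ 0.5777 -0.3356  0.0106] jawyaw -0.38 toolx [ 0.003 -0.002 -1.   ] q6 -1.83 w 0.383 F [ 0.8  0.1 -0.1]
d cm [-14.67  32.06  13.94] dyaw 0.38
```

```bash
python3 - <<'E'
from h import *
im=vision.grab_frame('wrist'); cv2.imwrite('pics/w3.png',im[:,:,::-1]); s=manip.state(); print(s['tool_pos'],s['gripper_width'],s['contact_force'])
E
```

```text
[ 0.57745407 -0.33540631  0.01018593] 0.30428744243320144 [ 0.32509954  0.15245658 -0.21504041]
```

View pics/w3.png

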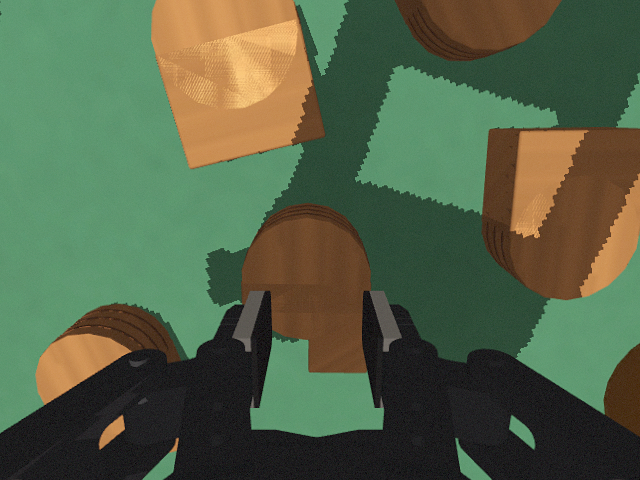

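>>> servo_tool:
  twist:
    - [0, 0, 0]
    - [0, 0, 0]
    - [0, 0, 0]
  xyz:
    - [0, 0, -0.3]
    - [0, 0, 0]
    - [0, 0, 0]
  fingers: [0, 0, 0]

```text
time: 4.38
tool_pos: [0.5764, -0.3347, 0.0052]
tool_rot: [0.585, -0.397, 0.585, 0.397]
contact_force: [-0.6, -0.0, -0.1]
gripper_width: -0.002
```

```bash
python3 - <<'E'
from h import *
im=vision.grab_frame('wrist'); cv2.imwrite('pics/w4.png',im[:,:,::-1]); s=manip.state(); print(s['tool_pos'],s['gripper_width'],s['contact_force'])
E
```

```text
[ 0.57643262 -0.33474124  0.00530744] 0.00486604939390224 [ 0.15095517 -0.85045917  0.12318625]
```

View pics/w4.png

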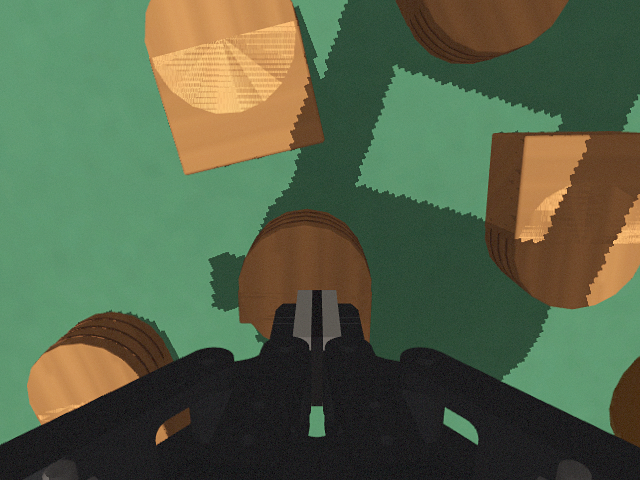

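```bash
python3 - <<'E'
from fit import *
C=cam('wrist'); s=manip.state(); p=s['tool_pos']
for dz in [0,.019,.05]: print(dz,proj(C,[p+[0,0,dz]]).round())
im=vision.grab_frame('wrist')[:,:,::-1].copy()
print(fit(C,im,'chip1',(.5765,-.34),angs=[2.7],win=220,S=1))
for z in (0,.03): print(proj(C,[[.5765,-.34,z]]))
im2=vision.grab_frame('scene')[:,:,::-1].copy(); cv2.imwrite('pics/s5.png',cv2.resize(im2[180:330,160:310],None,fx=4,fy=4,interpolation=cv2.INTER_CUBIC))
E
```

```text
0 [[317. 282.]]
0.019 [[317. 300.]]
0.05 [[317. 340.]]
(array([ 0.57633004, -0.33912334,  2.86983718]), np.float64(0.6255228926709071))
[[306.00866175 282.14054251]]
[[304.07950107 311.32588424]]
```

View pics/s5.png

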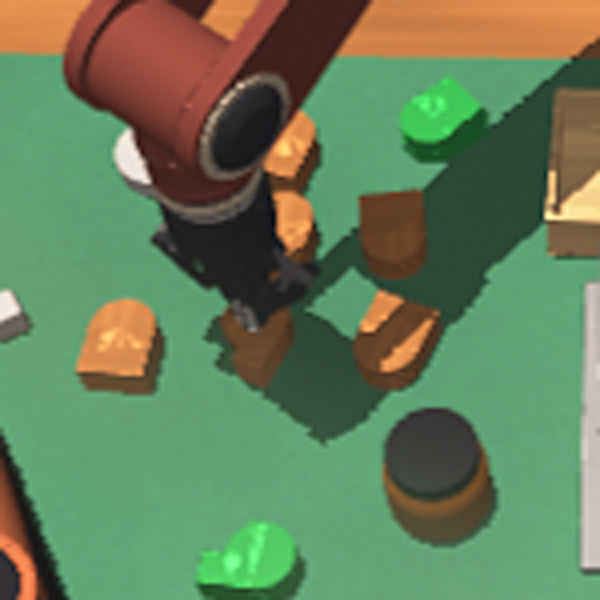

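```bash
python3 - <<'E'
from fit import *
C=cam('scene'); s=manip.state(); p=s['tool_pos']
for dz in [0,.01,.02,.03,.04,.06]: print(dz,((proj(C,[p+[0,0,dz]])-[160,180]+.5)*4).round(), p.round(4))
print(s['joint_pos'])
E
```

```text
0 [[261. 340.]] [ 0.5765 -0.3348  0.0054]
0.01 [[259. 333.]] [ 0.5765 -0.3348  0.0054]
0.02 [[257. 326.]] [ 0.5765 -0.3348  0.0054]
0.03 [[255. 319.]] [ 0.5765 -0.3348  0.0054]
0.04 [[252. 312.]] [ 0.5765 -0.3348  0.0054]
0.06 [[248. 298.]] [ 0.5765 -0.3348  0.0054]
[-6.37634376e-01  3.29692935e-01  1.64114610e+00 -9.73067568e-06
  1.17081226e+00 -1.82862435e+00]
```

>>> servo_tool:
  twist:
    - [0, 0, 0]
    - [0, 0, 0]
  xyz:
    - [0, 0, 6]
    - [0, 0, 0]
  fingers: [0, 0]

```text
time: 4.78
tool_pos: [0.5803, -0.3375, 0.0722]
tool_rot: [0.587, -0.4, 0.584, 0.393]
contact_force: [0.2, -1.0, -0.1]
gripper_width: -0.0
```

```bash
python3 - <<'E'
from h import *
im=vision.grab_frame('wrist'); cv2.imwrite('pics/w5.png',im[:,:,::-1]); s=manip.state(); print(s['tool_pos'],s['gripper_width'],s['contact_force'])
E
```

```text
[ 0.57869178 -0.33638822  0.06932148] 0.002712052874791003 [-0.07682408  0.11879115 -0.80522173]
```

View pics/w5.png

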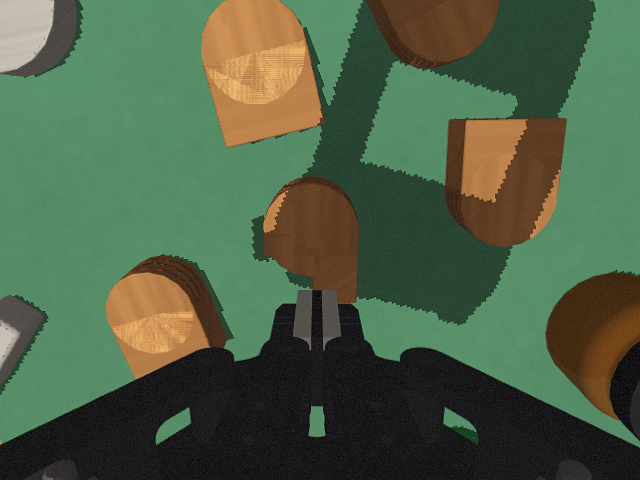

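The fingers look the same in the air as they did "in" the block, so nothing was cut off. The real tips are about 25-30 mm short of the reported TCP. I'll confirm with a gentle touch on empty mat, fingers shut, between the blocks at (0.535,-0.285).

>>> servo_tool:
  twist:
    - [0, 0, 0]
    - [0, 0, 0]
    - [0, 0, 0]
    - [0, 0, 0]
    - [0, 0, 0]
  xyz:
    - [-4.3, 5, 0]
    - [0, 0, -4]
    - [0, 0, -2]
    - [0, 0, -1]
    - [0, 0, 0]
  fingers: [0, 0, 0, 0, 0]

```text
time: 5.45
tool_pos: [0.5358, -0.2877, -0.0053]
tool_rot: [0.585, -0.396, 0.586, 0.397]
contact_force: [1.0, -0.8, 0.7]
gripper_width: -0.002
```

```bash
python3 - <<'E'
from h import *
im=vision.grab_frame('scene'); cv2.imwrite('pics/s6.png',cv2.resize(im[180:330,160:310,::-1],None,fx=4,fy=4,interpolation=cv2.INTER_CUBIC)); s=manip.state(); print(s['tool_pos'],s['gripper_width'],s['contact_force'])
C=cam('scene'); p=s['tool_pos']
for dz in [0,.01,.02,.03,.04,.06]: print(dz,((proj(C,[p+[0,0,dz]])-[160,180]+.5)*4).round())
E
```

```text
[ 0.53644195 -0.28808097 -0.00432465] -0.0053580162292810535 [ 0.81474069 -0.33145533  0.30603678]
0 [[329. 302.]]
0.01 [[328. 296.]]
0.02 [[326. 289.]]
0.03 [[324. 282.]]
0.04 [[322. 275.]]
0.06 [[319. 260.]]
```

View pics/s6.png

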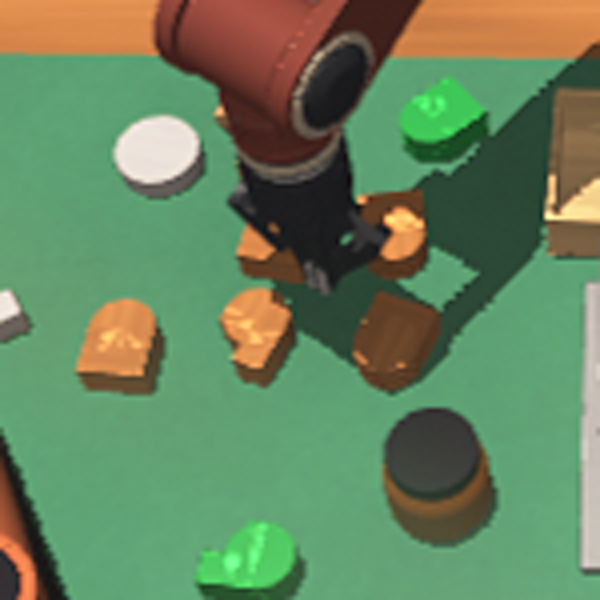

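TCP reads -4 mm with no contact, so the tips are indeed short. I'll keep feeling down.

>>> servo_tool:
  twist:
    - [0, 0, 0]
    - [0, 0, 0]
    - [0, 0, 0]
  xyz:
    - [0, 0, -0.7]
    - [0, 0, -0.3]
    - [0, 0, 0]
  fingers: [0, 0, 0]

```text
time: 5.88
tool_pos: [0.5356, -0.2873, -0.0148]
tool_rot: [0.585, -0.397, 0.585, 0.397]
contact_force: [-1.8, 0.2, -0.8]
gripper_width: 0.004
```

>>> servo_tool:
  twist:
    - [0, 0, 0]
    - [0, 0, 0]
  xyz:
    - [0, 0, -0.3]
    - [0, 0, 0]
  fingers: [0, 0]

```text
time: 6.12
tool_pos: [0.5356, -0.2872, -0.0178]
tool_rot: [0.585, -0.397, 0.585, 0.397]
contact_force: [0.4, 0.2, 0.7]
gripper_width: -0.002
```

>>> servo_tool:
  twist:
    - [0, 0, 0]
    - [0, 0, 0]
  xyz:
    - [0, 0, -0.3]
    - [0, 0, 0]
  fingers: [0, 0]

```text
time: 6.38
tool_pos: [0.5355, -0.2872, -0.0209]
tool_rot: [0.585, -0.396, 0.585, 0.397]
contact_force: [0.2, -0.1, -0.6]
gripper_width: -0.001
```

>>> servo_tool:
  twist:
    - [0, 0, 0]
    - [0, 0, 0]
  xyz:
    - [0, 0, -0.3]
    - [0, 0, 0]
  fingers: [0, 0]

```text
time: 6.62
tool_pos: [0.5355, -0.2872, -0.024]
tool_rot: [0.585, -0.396, 0.585, 0.397]
contact_force: [-0.4, -1.0, 0.5]
gripper_width: -0.001
```

>>> servo_tool:
  twist:
    - [0, 0, 0]
    - [0, 0, 0]
  xyz:
    - [0, 0, -0.3]
    - [0, 0, 0]
  fingers: [0, 0]

```text
time: 6.88
tool_pos: [0.5355, -0.2872, -0.027]
tool_rot: [0.585, -0.396, 0.585, 0.397]
contact_force: [-0.1, 0.2, 0.4]
gripper_width: -0.002
```

>>> servo_tool:
  twist:
    - [0, 0, 0]
    - [0, 0, 0]
  xyz:
    - [0, 0, -0.3]
    - [0, 0, 0]
  fingers: [0, 0]

```text
time: 7.12
tool_pos: [0.5355, -0.2873, -0.0299]
tool_rot: [0.585, -0.396, 0.585, 0.397]
contact_force: [0.5, -0.4, 0.0]
gripper_width: 0.002
```

```bash
python3 - <<'E'
from h import *
im=vision.grab_frame('wrist'); cv2.imwrite('pics/w7.png',im[:,:,::-1]); s=manip.state(); print(s['tool_pos'],s['gripper_width'],s['contact_force'])
E
```

```text
[ 0.53561429 -0.28728943 -0.02979233] -0.004550188980477883 [-0.27713604  0.70783761 -0.51328603]
```

View pics/w7.png

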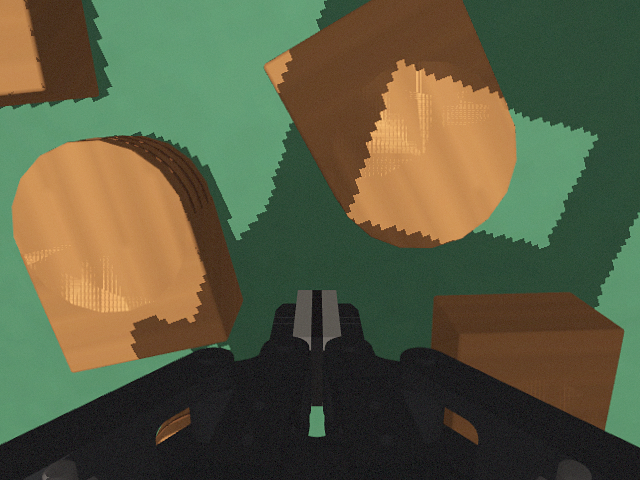

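>>> servo_tool:
  twist:
    - [0, 0, 0]
    - [0, 0, 0]
  xyz:
    - [0, 0, -0.3]
    - [0, 0, 0]
  fingers: [0, 0]

```text
time: 7.42
tool_pos: [0.5361, -0.2876, -0.0309]
tool_rot: [0.585, -0.397, 0.585, 0.397]
contact_force: [-3.5, 1.5, 10.1]
gripper_width: -0.003
```

>>> servo_tool:
  twist:
    - [0, 0, 0]
    - [0, 0, 0]
  xyz:
    - [0, 0, -0.3]
    - [0, 0, 0]
  fingers: [0, 0]

```text
time: 7.68
tool_pos: [0.5361, -0.2876, -0.0309]
tool_rot: [0.585, -0.396, 0.586, 0.397]
contact_force: [-11.2, 7.6, 26.4]
gripper_width: 0.003
```

```bash
python3 - <<'E'
from h import *
im=vision.grab_frame('scene'); cv2.imwrite('pics/s7.png',cv2.resize(im[200:300,190:290,::-1],None,fx=6,fy=6,interpolation=cv2.INTER_CUBIC)); s=manip.state(); print(s['tool_pos'],s['gripper_width'],s['contact_force'])
C=cam('scene'); p=s['tool_pos']
for z in [-.03,0,.01,.02,.03]: print(z,((proj(C,[[p[0],p[1],z]])-[190,200]+.5)*6).round())
E
```

```text
[ 0.5361065  -0.28763374 -0.03093007] -0.0005851887385293639 [-12.47192848   6.83039598  26.15845622]
-0.03 [[321. 359.]]
0 [[314. 329.]]
0.01 [[311. 318.]]
0.02 [[309. 308.]]
0.03 [[306. 297.]]
```

View pics/s7.png

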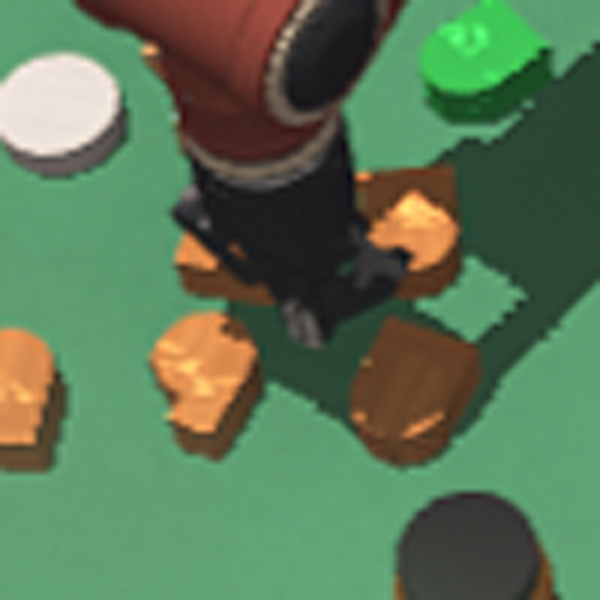

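Contact is at reported z = -0.031, so the tips sit 30.5 mm behind the reported TCP when shut. I'll correct for that and take the chip.

>>> servo_tool:
  twist:
    - [0, 0, 0]
    - [0, 0, 0]
    - [0, 0, 0]
    - [0, 0, 0]
    - [0, 0, 0]
  xyz:
    - [0, 0, 5]
    - [0, 0, 4]
    - [4, -5, 0]
    - [0, 0, 0]
    - [0, 0, 0]
  fingers: [0, 0.5, 0.8, 0.8, 0.8]

```text
time: 8.35
tool_pos: [0.5743, -0.3359, 0.0535]
tool_rot: [0.585, -0.396, 0.586, 0.397]
contact_force: [0.7, 0.2, -0.1]
gripper_width: 0.794
```

```bash
python3 - <<'E'
from wf import *
wfit([('heel',.585,-.2315,-.34),('chip1',.5775,-.338,2.78),('heel',.588,-.4355,3.09),('heel',.4852,-.239,.14),('heel',.486,-.3275,2.98),('heel',.404,-.336,2.85)],'pics/w8.png')
E
python3 d.py .577 -.3385 -.029 2.76
```

```text
heel [ 0.5824 -0.2348 -0.3517] 0.965
chip1 [ 0.5761 -0.3399  2.7505] 0.921
heel [ 0.5514 -0.4458  3.4328] 0.688
out heel 0.4852 -0.239 [448.  -2.]
heel [ 0.4867 -0.33    2.9857] 0.981
out heel 0.404 -0.336 [ 165. -104.]
t 8.4 pos [ 0.5741 -0.3355  0.0536] jawyaw -0.38 toolx [-0.001  0.001 -1.   ] q6 -1.83 w 0.803 F [-0.3  0.4 -0.2]
d cm [ 0.29 -0.3  -8.26] dyaw -0.002
```

View pics/w8.png

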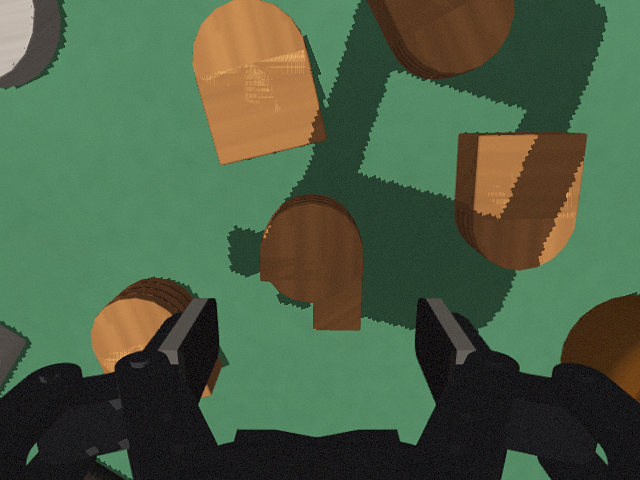

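>>> servo_tool:
  twist:
    - [0, 0, 0]
    - [0, 0, 0]
    - [0, 0, 0]
    - [0, 0, 0]
    - [0, 0, 0]
    - [0, 0, 0]
    - [0, 0, 0]
  xyz:
    - [0.2, -0.4, -3]
    - [0, 0, -3]
    - [0, 0, -2.2]
    - [0, 0, 0]
    - [0, 0, 0]
    - [0, 0, 0]
    - [0, 0, 0]
  fingers: [0.8, 0.8, 0.8, 0.8, 0, 0, 0]

```text
time: 9.28
tool_pos: [0.5778, -0.3409, -0.0259]
tool_rot: [0.586, -0.398, 0.585, 0.396]
contact_force: [-0.3, -0.2, 3.5]
gripper_width: 0.569
```

>>> servo_tool:
  twist:
    - [0, 0, 0]
    - [0, 0, 0]
    - [0, 0, 0.12]
    - [0, 0, 0.13]
    - [0, 0, 0.13]
    - [0, 0, 0]
    - [0, 0, 0]
    - [0, 0, 0]
  xyz:
    - [0, 0, 5]
    - [0, 0, 5]
    - [-2.4, 5.4, 0]
    - [-2.4, 5.4, 0]
    - [-2.4, 5.4, 0]
    - [-2.4, 5.4, 0]
    - [-2.4, 5.4, 0]
    - [-2.6, 5.6, 0]
  fingers: [0, 0, 0, 0, 0, 0, 0, 0]

```text
time: 10.28
tool_pos: [0.43, -0.0128, 0.0727]
tool_rot: [0.5, -0.5, 0.5, 0.5]
contact_force: [0.3, 0.4, -1.2]
gripper_width: 0.571
```

>>> servo_tool:
  twist:
    - [0, 0, 0]
    - [0, 0, 0]
    - [0, 0, 0]
  xyz:
    - [0, 0, -3]
    - [0, 0, -3]
    - [0, 0, 0]
  fingers: [0, 0, 0]

```text
time: 10.65
tool_pos: [0.4283, -0.0135, 0.0103]
tool_rot: [0.499, -0.499, 0.501, 0.502]
contact_force: [-0.3, 0.3, -0.6]
gripper_width: 0.575
```

```bash
python3 - <<'E'
from h import *
im=vision.grab_frame('wrist'); cv2.imwrite('pics/w9.png',im[:,:,::-1])
E
python3 d.py .431 -.015 -.018 0
```

```text
t 10.7 pos [ 0.43  -0.014  0.012] jawyaw 0.0 toolx [-0.002  0.    -1.   ] q6 -1.78 w 0.571 F [ 1.  -0.  -0.7]
d cm [ 0.1 -0.1 -3. ] dyaw -0.0
```

View pics/w9.png

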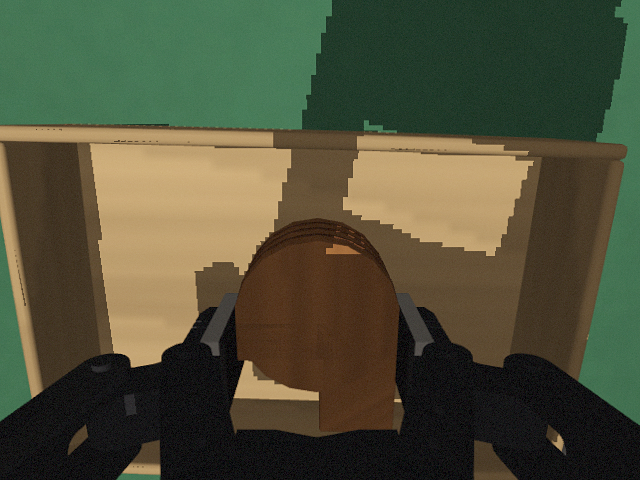

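The chip is held over the crate interior. I'll lower it, release, rise, and head to the first heel (0.5825,-0.235).

>>> servo_tool:
  twist:
    - [0, 0, 0]
    - [0, 0, 0]
    - [0, 0, 0]
    - [0, 0, 0]
    - [0, 0, 0]
    - [0, 0, 0]
    - [0, 0, 0]
  xyz:
    - [0, 0, -2]
    - [0, 0, -1]
    - [0, 0, 0]
    - [0, 0, 0]
    - [0, 0, 0]
    - [0, 0, 5]
    - [0, 0, 4]
  fingers: [0, 0, 0, 0.8, 0.8, 0.8, 0.8]

```text
time: 11.58
tool_pos: [0.4311, -0.0143, 0.0743]
tool_rot: [-0.5, 0.5, -0.5, -0.5]
contact_force: [0.5, -1.0, -0.5]
gripper_width: 0.801
```

```bash
python3 - <<'E'
from fit import *
for cm in ['top','scene']:
    im=vision.grab_frame(cm)[:,:,::-1].copy(); cv2.imwrite(f'pics/{cm}10.png',im); C=cam(cm)
    for xy,a in [((.582,-.235),-.35),((.587,-.437),3.09),((.485,-.24),.14),((.486,-.33),2.98),((.403,-.338),2.85)]:
        p,s=fit(C,im,'heel',xy,angs=[a-.2,a,a+.2],win=24 if cm=='top' else 36); print(cm,p.round(4),round(s,3))
    cv2.imwrite(f'pics/{cm}10z.png',cv2.resize(im[190:310,240:440] if cm=='top' else im[190:340,160:380],None,fx=3.5,fy=3.5,interpolation=cv2.INTER_CUBIC))
E
python3 d.py .578 -.232 .06 -.36
```

```text
top [ 0.5854 -0.2308 -0.3446] 0.945
top [ 0.5879 -0.4348  3.0373] 0.922
top [ 0.4857 -0.2382  0.1355] 0.955
top [ 0.4865 -0.327   2.9981] 0.944
top [ 0.4029 -0.3354  2.8311] 0.938
scene [ 0.5847 -0.2325 -0.3308] 0.929
scene [ 0.5873 -0.4366  3.119 ] 0.914
scene [ 0.4849 -0.2395  0.1541] 0.93
scene [ 0.485  -0.3285  3.0077] 0.687
scene [ 0.4049 -0.3364  2.8679] 0.798
t 11.68 pos [ 0.4351 -0.015   0.0785] jawyaw 0.0 toolx [ 0.011 -0.002 -1.   ] q6 -1.78 w 0.799 F [0.9 0.6 0.3]
d cm [ 14.29 -21.7   -1.85] dyaw -0.36
```

View pics/top10z.png

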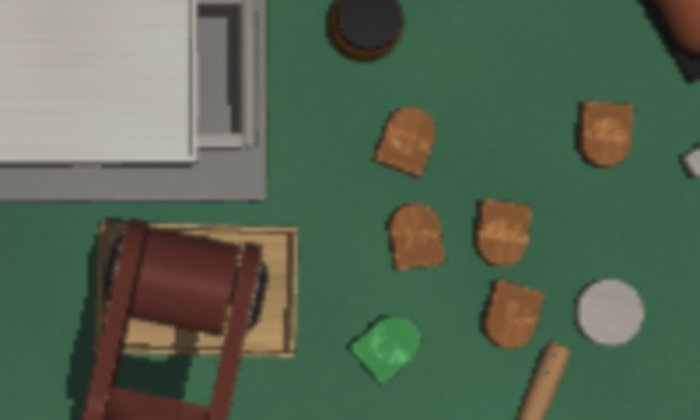

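View pics/scene10z.png

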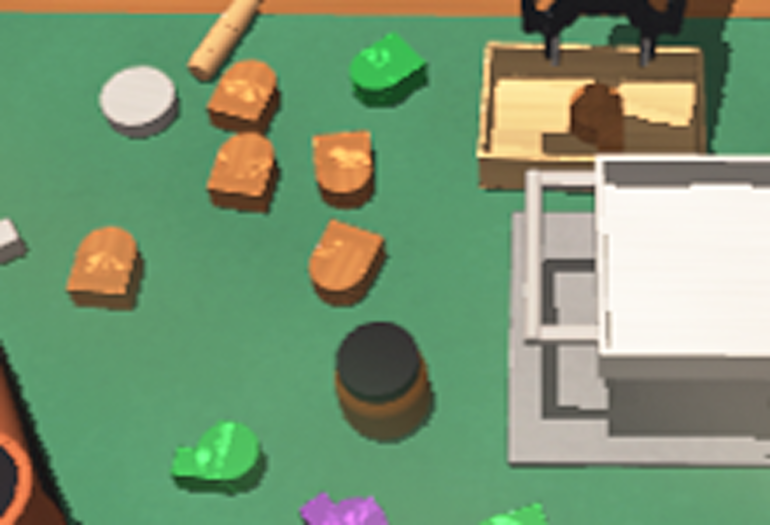

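The chip is in the crate. Next is heel A, gripped at (0.575,-0.232) with yaw -0.355.

>>> servo_tool:
  twist:
    - [0, 0, -0.09]
    - [0, 0, -0.09]
    - [0, 0, -0.09]
    - [0, 0, -0.085]
    - [0, 0, 0]
    - [0, 0, 0]
  xyz:
    - [3.6, -5.4, 0]
    - [3.6, -5.4, 0]
    - [3.6, -5.4, 0]
    - [3.4, -5.5, -2]
    - [0, 0, -2]
    - [0, 0, 0]
  fingers: [0.8, 0.8, 0.8, 0.8, 0.8, 0.8]

```text
time: 12.42
tool_pos: [0.5637, -0.2196, 0.0306]
tool_rot: [0.579, -0.402, 0.581, 0.406]
contact_force: [-1.3, 0.3, -0.2]
gripper_width: 0.801
```

```bash
python3 d.py .575 -.232 -.029 -.355; python3 - <<'E'
from wf import *
wfit([('heel',.5825,-.235,-.355),('heel',.4852,-.239,.14)],'pics/w11.png')
E
```

```text
t 12.43 pos [ 0.5637 -0.2196  0.0306] jawyaw -0.355 toolx [-0.006  0.003 -1.   ] q6 -1.71 w 0.801 F [-1.3  0.3 -0.2]
d cm [ 1.13 -1.24 -5.96] dyaw -0.0
heel [ 0.5823 -0.2337 -0.3504] 0.979
heel [ 0.4845 -0.2416  0.1293] 0.988
```

>>> servo_tool:
  twist:
    - [0, 0, 0]
    - [0, 0, 0]
    - [0, 0, 0]
    - [0, 0, 0]
    - [0, 0, 0]
    - [0, 0, 0]
    - [0, 0, 0]
  xyz:
    - [1.1, -1.2, 0]
    - [0, 0, -3]
    - [0, 0, -2.9]
    - [0, 0, 0]
    - [0, 0, 0]
    - [0, 0, 0]
    - [0, 0, 0]
  fingers: [0.8, 0.8, 0.8, 0.8, 0, 0, 0]

```text
time: 13.35
tool_pos: [0.579, -0.2338, -0.0226]
tool_rot: [0.581, -0.405, 0.58, 0.403]
contact_force: [0.8, 0.2, 5.7]
gripper_width: 0.57
```

```bash
python3 d.py .6 .215 .15 0
```

```text
t 13.35 pos [ 0.579  -0.2338 -0.0226] jawyaw -0.355 toolx [ 0.004 -0.002 -1.   ] q6 -1.72 w 0.57 F [0.8 0.2 5.7]
d cm [ 2.1  44.88 17.26] dyaw 0.355
```

>>> servo_tool:
  twist:
    - [0, 0, 0]
    - [0, 0, 0]
    - [0, 0, 0]
    - [0, 0, 0.09]
    - [0, 0, 0.09]
    - [0, 0, 0.09]
    - [0, 0, 0.085]
    - [0, 0, 0]
  xyz:
    - [0, 0, 5.5]
    - [0, 0, 6]
    - [0, 0, 6]
    - [1.2, 5.5, 0]
    - [1.2, 5.5, 0]
    - [1.2, 5.5, 0]
    - [1.2, 5.5, 0]
    - [1.2, 5.5, 0]
  fingers: [0, 0, 0, 0, 0, 0, 0, 0]

```text
time: 14.35
tool_pos: [0.6372, 0.0438, 0.1501]
tool_rot: [-0.5, 0.5, -0.5, -0.5]
contact_force: [1.0, 0.4, -1.0]
gripper_width: 0.57
```

>>> servo_tool:
  twist:
    - [0, 0, 0]
    - [0, 0, 0]
    - [0, 0, 0]
    - [0, 0, 0]
    - [0, 0, 0]
  xyz:
    - [1.2, 5.5, 0]
    - [1.2, 5.5, 0]
    - [1.2, 5.5, 0]
    - [0, 0, 0]
    - [0, 0, 0]
  fingers: [0, 0, 0, 0, 0]

```text
time: 14.98
tool_pos: [0.6729, 0.2068, 0.1496]
tool_rot: [-0.499, 0.5, -0.5, -0.5]
contact_force: [-0.6, -0.9, -0.3]
gripper_width: 0.57
```

```bash
python3 - <<'E'
from h import *
im=vision.grab_frame('wrist'); cv2.imwrite('pics/w12.png',im[:,:,::-1])
C=cam('wrist'); cs=[(.641+a,.13+b,.14) for a,b in [(-.085,-.1425),(.085,-.1425),(.085,.1425),(-.085,.1425)]]
print(proj(C,cs).round(0).tolist(), proj(C,[(c[0],c[1],.105) for c in cs]).round(0).tolist())
E
python3 d.py .674 .205 .086 0
```

```text
[[-220.0, 2.0], [-117.0, 373.0], [454.0, 377.0], [490.0, -13.0]] [[-138.0, 18.0], [-61.0, 339.0], [435.0, 342.0], [461.0, 9.0]]
t 15.03 pos [0.673  0.2061 0.1497] jawyaw -0.0 toolx [-0.001 -0.001 -1.   ] q6 -1.38 w 0.572 F [-1.2  0.3 -0.9]
d cm [ 0.1  -0.11 -6.37] dyaw 0.0
```

View pics/w12.png

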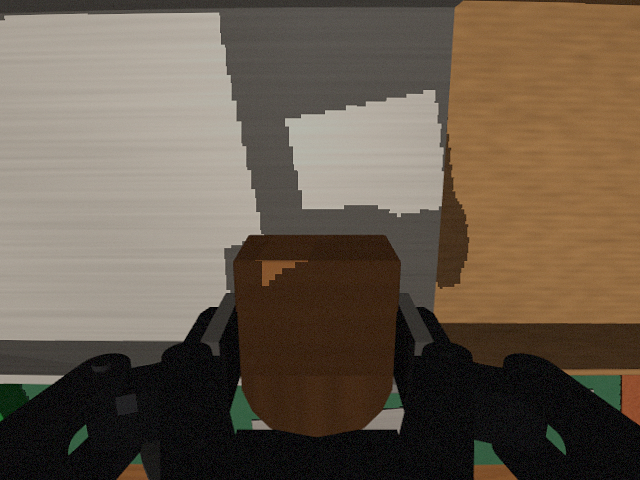

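>>> servo_tool:
  twist:
    - [0, 0, 0]
    - [0, 0, 0]
    - [0, 0, 0]
    - [0, 0, 0]
    - [0, 0, 0]
    - [0, 0, 0]
    - [0, 0, 0]
  xyz:
    - [0, 0, -4]
    - [0, 0, -2.3]
    - [0, 0, 0]
    - [0, 0, 0]
    - [0, 0, 0]
    - [0, 0, 5]
    - [0, 0, 3]
  fingers: [0, 0, 0, 0.75, 0.75, 0.75, 0.8]

```text
time: 15.9
tool_pos: [0.6742, 0.2072, 0.1702]
tool_rot: [0.501, -0.501, 0.499, 0.499]
contact_force: [0.5, -0.5, 0.8]
gripper_width: 0.8
```

```bash
python3 - <<'E'
from h import *
im=vision.grab_frame('wrist'); cv2.imwrite('pics/w13.png',im[:,:,::-1])
E
python3 d.py .4775 -.2425 .05 .13
```

```text
t 15.95 pos [0.6764 0.2077 0.1755] jawyaw 0.0 toolx [ 0.01   0.002 -1.   ] q6 -1.38 w 0.8 F [ 2.  -0.1  3.6]
d cm [-19.89 -45.02 -12.55] dyaw 0.13
```

View pics/w13.png

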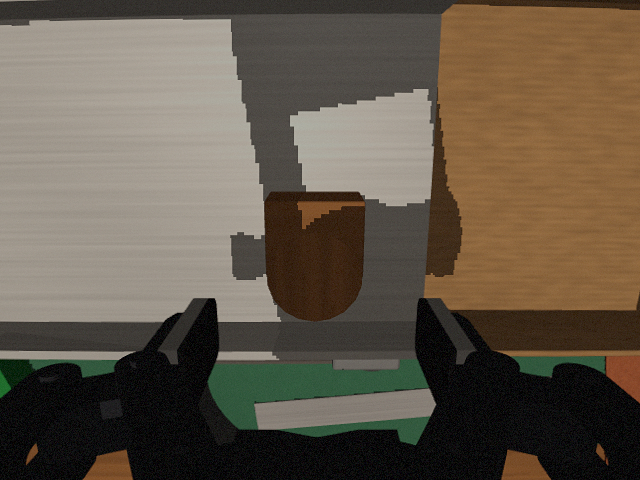

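Heel A is in the pan at its open end. Next is heel D.

>>> servo_tool:
  twist:
    - [0, 0, 0.07]
    - [0, 0, 0.06]
    - [0, 0, 0]
    - [0, 0, 0]
    - [0, 0, 0]
    - [0, 0, 0]
    - [0, 0, 0]
    - [0, 0, 0]
  xyz:
    - [-2.5, -5.6, 0]
    - [-2.5, -5.6, 0]
    - [-2.5, -5.6, 0]
    - [-2.5, -5.6, 0]
    - [-2.5, -5.6, 0]
    - [-2.5, -5.6, 0]
    - [-2.5, -5.6, 0]
    - [-2.5, -5.6, 0]
  fingers: [0.8, 0.8, 0.8, 0.8, 0.8, 0.8, 0.8, 0.8]

```text
time: 16.95
tool_pos: [0.4724, -0.2427, 0.1676]
tool_rot: [-0.466, 0.532, -0.466, -0.531]
contact_force: [-0.1, -0.8, 0.1]
gripper_width: 0.806
```

>>> servo_tool:
  twist:
    - [0, 0, 0]
    - [0, 0, 0]
    - [0, 0, 0]
  xyz:
    - [0, 0, -6]
    - [0, 0, -6]
    - [0, 0, 0]
  fingers: [0.8, 0.8, 0.8]

```text
time: 17.32
tool_pos: [0.469, -0.2384, 0.0418]
tool_rot: [0.466, -0.527, 0.467, 0.535]
contact_force: [-0.1, -0.6, 0.8]
gripper_width: 0.8
```

```bash
python3 - <<'E'
from wf import *
wfit([('heel',.4845,-.2416,.13),('heel',.4865,-.33,2.98),('heel',.403,-.338,2.84)],'pics/w14.png')
E
python3 d.py .4766 -.2426 -.027 .13
```

```text
heel [ 0.4833 -0.2416  0.1353] 0.978
heel [ 0.4856 -0.3298  2.9223] 0.943
heel [ 0.4025 -0.3375  2.7764] 0.991
t 17.38 pos [ 0.4718 -0.24    0.0456] jawyaw 0.13 toolx [-0.003  0.002 -1.   ] q6 -2.31 w 0.798 F [ 0.5 -0.1  1.4]
d cm [ 0.48 -0.26 -7.26] dyaw -0.0
```

>>> servo_tool:
  twist:
    - [0, 0, 0]
    - [0, 0, 0]
    - [0, 0, 0]
    - [0, 0, 0]
    - [0, 0, 0]
    - [0, 0, 0]
    - [0, 0, 0]
  xyz:
    - [0.4, -0.2, -3]
    - [0, 0, -3]
    - [0, 0, -1]
    - [0, 0, 0]
    - [0, 0, 0]
    - [0, 0, 0]
    - [0, 0, 0]
  fingers: [0.8, 0.8, 0.8, 0.8, 0, 0, 0]

```text
time: 18.25
tool_pos: [0.4792, -0.2442, -0.0204]
tool_rot: [-0.467, 0.533, -0.466, -0.53]
contact_force: [0.2, 0.5, 6.3]
gripper_width: 0.569
```

```bash
python3 d.py .598 .205 .155 0
```

```text
t 18.25 pos [ 0.4792 -0.2442 -0.0204] jawyaw 0.13 toolx [ 0.004 -0.002 -1.   ] q6 -2.31 w 0.569 F [0.2 0.5 6.3]
d cm [11.88 44.92 17.54] dyaw -0.13
```

>>> servo_tool:
  twist:
    - [0, 0, 0]
    - [0, 0, 0]
    - [0, 0, 0]
    - [0, 0, -0.07]
    - [0, 0, -0.06]
    - [0, 0, 0]
    - [0, 0, 0]
    - [0, 0, 0]
  xyz:
    - [0, 0, 5.8]
    - [0, 0, 5.8]
    - [0, 0, 5.8]
    - [1.5, 5.6, 0]
    - [1.5, 5.6, 0]
    - [1.5, 5.6, 0]
    - [1.5, 5.6, 0]
    - [1.5, 5.6, 0]
  fingers: [0, 0, 0, 0, 0, 0, 0, 0]

```text
time: 19.25
tool_pos: [0.5524, 0.0389, 0.1515]
tool_rot: [-0.5, 0.5, -0.5, -0.5]
contact_force: [1.3, 0.1, -0.8]
gripper_width: 0.571
```

>>> servo_tool:
  twist:
    - [0, 0, 0]
    - [0, 0, 0]
    - [0, 0, 0]
    - [0, 0, 0]
    - [0, 0, 0]
  xyz:
    - [1.5, 5.6, 0]
    - [1.5, 5.6, 0]
    - [1.5, 5.6, 0]
    - [0, 0, 0]
    - [0, 0, 0]
  fingers: [0, 0, 0, 0, 0]

```text
time: 19.88
tool_pos: [0.5969, 0.2049, 0.1509]
tool_rot: [-0.5, 0.5, -0.5, -0.5]
contact_force: [0.1, 0.0, -1.7]
gripper_width: 0.566
```

```bash
python3 d.py .598 .205 .088 0
```

```text
t 19.88 pos [0.5969 0.2049 0.1509] jawyaw 0.001 toolx [-0.    -0.001 -1.   ] q6 -1.36 w 0.566 F [ 0.1  0.  -1.7]
d cm [ 0.11  0.01 -6.29] dyaw -0.001
```

>>> servo_tool:
  twist:
    - [0, 0, 0]
    - [0, 0, 0]
    - [0, 0, 0]
    - [0, 0, 0]
    - [0, 0, 0]
    - [0, 0, 0]
    - [0, 0, 0]
  xyz:
    - [0, 0, -4]
    - [0, 0, -2.3]
    - [0, 0, 0]
    - [0, 0, 0]
    - [0, 0, 0]
    - [0, 0, 5]
    - [0, 0, 3]
  fingers: [0, 0, 0, 0.75, 0.75, 0.75, 0.8]

```text
time: 20.75
tool_pos: [0.5983, 0.2051, 0.1714]
tool_rot: [0.501, -0.501, 0.499, 0.499]
contact_force: [-0.1, -0.5, -0.1]
gripper_width: 0.802
```

```bash
python3 - <<'E'
from h import *
im=vision.grab_frame('wrist'); cv2.imwrite('pics/w15.png',im[:,:,::-1])
E
python3 d.py .494 -.331 .045 -.16
```

```text
t 20.8 pos [0.6006 0.2057 0.1763] jawyaw 0.0 toolx [ 0.011  0.002 -1.   ] q6 -1.36 w 0.802 F [1.3 0.5 2.2]
d cm [-10.66 -53.67 -13.13] dyaw -0.16
```

View pics/w15.png

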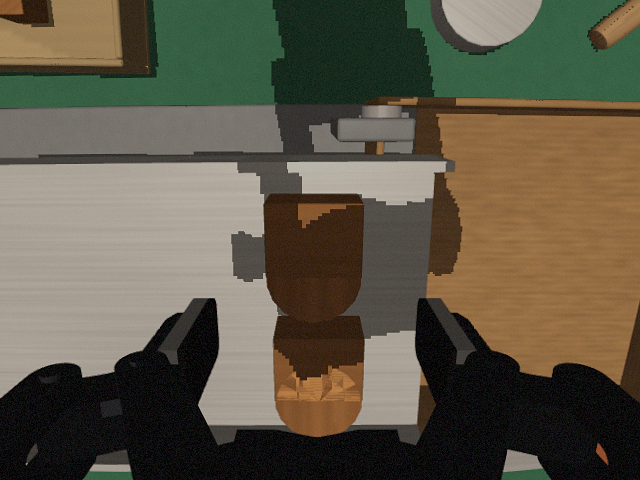

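>>> servo_tool:
  twist:
    - [0, 0, -0.08]
    - [0, 0, -0.08]
    - [0, 0, 0]
    - [0, 0, 0]
    - [0, 0, 0]
    - [0, 0, 0]
    - [0, 0, 0]
    - [0, 0, 0]
  xyz:
    - [-1.2, -6, 0]
    - [-1.2, -6, 0]
    - [-1.2, -6, 0]
    - [-1.2, -6, 0]
    - [-1.2, -6, 0]
    - [-1.2, -6, 0]
    - [-1.2, -6, 0]
    - [-1.2, -6, 0]
  fingers: [0.8, 0.8, 0.8, 0.8, 0.8, 0.8, 0.8, 0.8]

```text
time: 21.8
tool_pos: [0.5007, -0.2771, 0.1688]
tool_rot: [0.539, -0.459, 0.538, 0.458]
contact_force: [-0.1, -1.2, 0.0]
gripper_width: 0.802
```

>>> servo_tool:
  twist:
    - [0, 0, 0]
    - [0, 0, 0]
    - [0, 0, 0]
    - [0, 0, 0]
  xyz:
    - [-1, -5.7, 0]
    - [0, 0, -6]
    - [0, 0, -6]
    - [0, 0, 0]
  fingers: [0.8, 0.8, 0.8, 0.8]

```text
time: 22.3
tool_pos: [0.4872, -0.3289, 0.0423]
tool_rot: [0.538, -0.454, 0.539, 0.462]
contact_force: [-0.7, 0.5, 0.3]
gripper_width: 0.799
```

```bash
python3 - <<'E'
from wf import *
wfit([('heel',.4855,-.33,2.98),('heel',.4025,-.338,2.8)],'pics/w16.png')
E
python3 d.py .494 -.331 -.027 -.16
```

```text
heel [ 0.4863 -0.33    2.9837] 0.985
heel [ 0.4032 -0.3381  2.8498] 0.986
t 22.35 pos [ 0.4899 -0.3309  0.0464] jawyaw -0.16 toolx [-0.003  0.003 -1.   ] q6 -2.13 w 0.797 F [0.2 0.6 0.5]
d cm [ 0.41 -0.01 -7.34] dyaw -0.0
```

>>> servo_tool:
  twist:
    - [0, 0, 0]
    - [0, 0, 0]
    - [0, 0, 0]
    - [0, 0, 0]
    - [0, 0, 0]
    - [0, 0, 0]
    - [0, 0, 0]
  xyz:
    - [0.4, 0, -3]
    - [0, 0, -3]
    - [0, 0, -1]
    - [0, 0, 0]
    - [0, 0, 0]
    - [0, 0, 0]
    - [0, 0, 0]
  fingers: [0.8, 0.8, 0.8, 0.8, 0, 0, 0]

```text
time: 23.22
tool_pos: [0.497, -0.3335, -0.0192]
tool_rot: [0.539, -0.46, 0.538, 0.457]
contact_force: [0.4, 0.4, 7.4]
gripper_width: 0.569
```

```bash
python3 d.py .687 .125 .155 0
```

```text
t 23.23 pos [ 0.497  -0.3335 -0.0192] jawyaw -0.16 toolx [ 0.004 -0.003 -1.   ] q6 -2.13 w 0.569 F [0.4 0.4 7.4]
d cm [19.   45.85 17.42] dyaw 0.16
```

>>> servo_tool:
  twist:
    - [0, 0, 0]
    - [0, 0, 0]
    - [0, 0, 0]
    - [0, 0, 0.08]
    - [0, 0, 0.08]
    - [0, 0, 0]
    - [0, 0, 0]
    - [0, 0, 0]
  xyz:
    - [0, 0, 5.8]
    - [0, 0, 5.8]
    - [0, 0, 5.8]
    - [2.4, 5.7, 0]
    - [2.4, 5.7, 0]
    - [2.4, 5.7, 0]
    - [2.4, 5.7, 0]
    - [2.4, 5.7, 0]
  fingers: [0, 0, 0, 0, 0, 0, 0, 0]

```text
time: 24.22
tool_pos: [0.6157, -0.0451, 0.1524]
tool_rot: [-0.5, 0.5, -0.5, -0.5]
contact_force: [0.6, -1.1, -1.3]
gripper_width: 0.571
```

>>> servo_tool:
  twist:
    - [0, 0, 0]
    - [0, 0, 0]
    - [0, 0, 0]
    - [0, 0, 0]
    - [0, 0, 0]
  xyz:
    - [2.4, 5.7, 0]
    - [2.4, 5.7, 0]
    - [2.3, 5.5, 0]
    - [0, 0, 0]
    - [0, 0, 0]
  fingers: [0, 0, 0, 0, 0]

```text
time: 24.85
tool_pos: [0.6859, 0.1219, 0.1518]
tool_rot: [-0.5, 0.5, -0.5, -0.5]
contact_force: [0.4, -0.5, -1.3]
gripper_width: 0.57
```

```bash
python3 d.py .688 .12 .089 0
```

```text
t 24.85 pos [0.6859 0.1219 0.1518] jawyaw 0.001 toolx [-0.001 -0.001 -1.   ] q6 -1.5 w 0.57 F [ 0.4 -0.5 -1.3]
d cm [ 0.21 -0.19 -6.28] dyaw -0.001
```

>>> servo_tool:
  twist:
    - [0, 0, 0]
    - [0, 0, 0]
    - [0, 0, 0]
    - [0, 0, 0]
    - [0, 0, 0]
    - [0, 0, 0]
    - [0, 0, 0]
  xyz:
    - [0.1, -0.2, -4]
    - [0, 0, -2.3]
    - [0, 0, 0]
    - [0, 0, 0]
    - [0, 0, 0]
    - [0, 0, 5]
    - [0, 0, 3]
  fingers: [0, 0, 0, 0.75, 0.75, 0.75, 0.8]

```text
time: 25.72
tool_pos: [0.6882, 0.1201, 0.1722]
tool_rot: [0.501, -0.501, 0.499, 0.499]
contact_force: [0.0, 0.1, 0.4]
gripper_width: 0.797
```

```bash
python3 - <<'E'
from h import *
im=vision.grab_frame('wrist'); cv2.imwrite('pics/w17.png',im[:,:,::-1])
im=vision.grab_frame('top')[:,:,::-1]; cv2.imwrite('pics/t17.png',cv2.resize(im[170:320,200:440],None,fx=3.3,fy=3.3,interpolation=cv2.INTER_CUBIC))
E
python3 d.py .595 -.4365 .045 -.08
```

```text
t 25.82 pos [0.6903 0.1203 0.1756] jawyaw 0.0 toolx [ 0.01   0.001 -1.   ] q6 -1.5 w 0.799 F [0.4 0.4 1.5]
d cm [ -9.53 -55.68 -13.06] dyaw -0.08
```

View pics/w17.png

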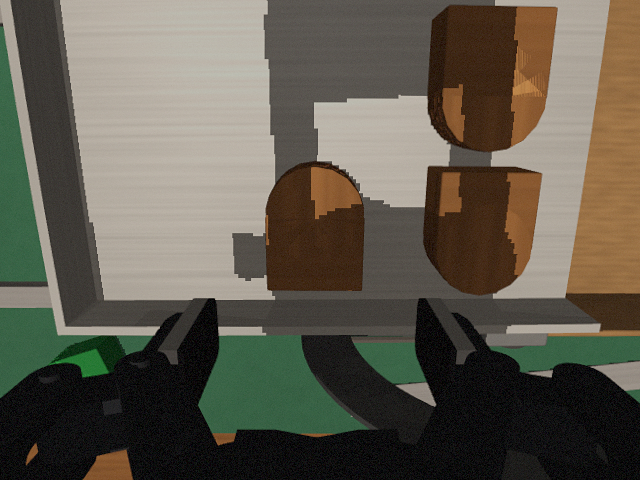

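View pics/t17.png

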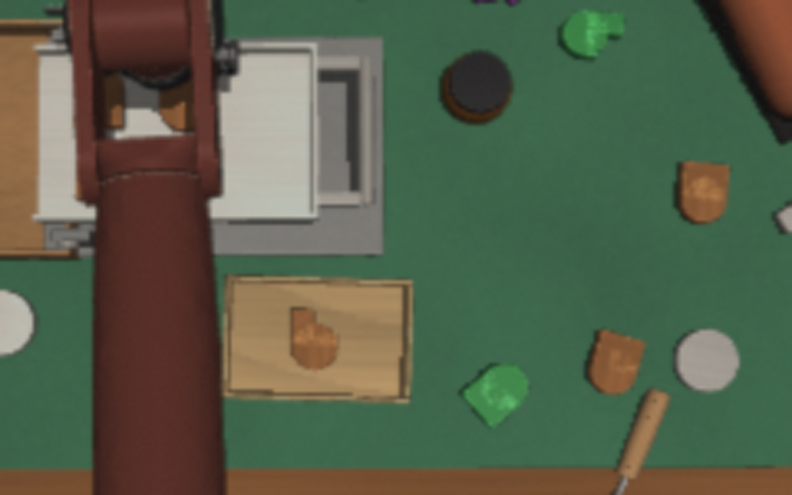

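>>> servo_tool:
  twist:
    - [0, 0, -0.08]
    - [0, 0, 0]
    - [0, 0, 0]
    - [0, 0, 0]
    - [0, 0, 0]
    - [0, 0, 0]
    - [0, 0, 0]
    - [0, 0, 0]
  xyz:
    - [-1, -6.1, 0]
    - [-1, -6.1, 0]
    - [-1, -6.1, 0]
    - [-1, -6.1, 0]
    - [-1, -6.1, 0]
    - [-1, -6.1, 0]
    - [-1, -6.1, 0]
    - [-1, -6.1, 0]
  fingers: [0.8, 0.8, 0.8, 0.8, 0.8, 0.8, 0.8, 0.8]

```text
time: 26.82
tool_pos: [0.6063, -0.3696, 0.1678]
tool_rot: [0.52, -0.479, 0.52, 0.48]
contact_force: [0.1, -0.7, 1.1]
gripper_width: 0.799
```

>>> servo_tool:
  twist:
    - [0, 0, 0]
    - [0, 0, 0]
    - [0, 0, 0]
    - [0, 0, 0]
    - [0, 0, 0]
  xyz:
    - [-1, -6, 0]
    - [0, -1, -4]
    - [0, 0, -4]
    - [0, 0, -4]
    - [0, 0, 0]
  fingers: [0.8, 0.8, 0.8, 0.8, 0.8]

```text
time: 27.45
tool_pos: [0.5939, -0.4352, 0.0426]
tool_rot: [0.519, -0.476, 0.52, 0.483]
contact_force: [-0.5, -0.5, -0.4]
gripper_width: 0.8
```

```bash
python3 - <<'E'
from wf import *
wfit([('heel',.5873,-.4375,3.06)],'pics/w18.png')
E
python3 d.py .595 -.438 -.027 -.08
```

```text
heel [ 0.5879 -0.4373  3.0534] 0.985
t 27.5 pos [ 0.5958 -0.4367  0.0462] jawyaw -0.08 toolx [-0.004  0.003 -1.   ] q6 -2.22 w 0.798 F [1.1 0.  0.5]
d cm [-0.08 -0.13 -7.32] dyaw -0.0
```

>>> servo_tool:
  twist:
    - [0, 0, 0]
    - [0, 0, 0]
    - [0, 0, 0]
    - [0, 0, 0]
    - [0, 0, 0]
    - [0, 0, 0]
    - [0, 0, 0]
  xyz:
    - [0, -0.2, -3]
    - [0, 0, -3]
    - [0, 0, -1]
    - [0, 0, 0]
    - [0, 0, 0]
    - [0, 0, 0]
    - [0, 0, 0]
  fingers: [0.8, 0.8, 0.8, 0.8, 0, 0, 0]

```text
time: 28.38
tool_pos: [0.5989, -0.4413, -0.018]
tool_rot: [0.52, -0.481, 0.519, 0.478]
contact_force: [0.4, -0.3, 5.4]
gripper_width: 0.567
```

```bash
python3 d.py .612 .12 .155 0
```

```text
t 28.38 pos [ 0.5989 -0.4413 -0.018 ] jawyaw -0.08 toolx [ 0.004 -0.003 -1.   ] q6 -2.23 w 0.567 F [ 0.4 -0.3  5.4]
d cm [ 1.31 56.13 17.3 ] dyaw 0.08
```

>>> servo_tool:
  twist:
    - [0, 0, 0]
    - [0, 0, 0]
    - [0, 0, 0]
    - [0, 0, 0.08]
    - [0, 0, 0]
    - [0, 0, 0]
    - [0, 0, 0]
    - [0, 0, 0]
  xyz:
    - [0, 0, 5.8]
    - [0, 0, 5.8]
    - [0, 0, 5.8]
    - [0.1, 5.6, 0]
    - [0.1, 5.6, 0]
    - [0.1, 5.6, 0]
    - [0.1, 5.6, 0]
    - [0.1, 5.6, 0]
  fingers: [0, 0, 0, 0, 0, 0, 0, 0]

```text
time: 29.38
tool_pos: [0.6018, -0.1582, 0.153]
tool_rot: [-0.5, 0.5, -0.5, -0.5]
contact_force: [0.1, -0.4, -1.9]
gripper_width: 0.569
```

>>> servo_tool:
  twist:
    - [0, 0, 0]
    - [0, 0, 0]
    - [0, 0, 0]
    - [0, 0, 0]
    - [0, 0, 0]
    - [0, 0, 0]
    - [0, 0, 0]
  xyz:
    - [0.2, 5.6, 0]
    - [0.2, 5.6, 0]
    - [0.2, 5.6, 0]
    - [0.2, 5.6, 0]
    - [0.1, 5.6, 0]
    - [0, 0, 0]
    - [0, 0, 0]
  fingers: [0, 0, 0, 0, 0, 0, 0]

```text
time: 30.25
tool_pos: [0.611, 0.1197, 0.1527]
tool_rot: [-0.5, 0.5, -0.5, -0.5]
contact_force: [-0.3, -0.6, -2.1]
gripper_width: 0.569
```

```bash
python3 d.py .613 .12 .09 0
```

```text
t 30.25 pos [0.611  0.1197 0.1527] jawyaw 0.001 toolx [-0.    -0.001 -1.   ] q6 -1.5 w 0.569 F [-0.3 -0.6 -2.1]
d cm [ 0.2   0.03 -6.27] dyaw -0.001
```

>>> servo_tool:
  twist:
    - [0, 0, 0]
    - [0, 0, 0]
    - [0, 0, 0]
    - [0, 0, 0]
    - [0, 0, 0]
    - [0, 0, 0]
    - [0, 0, 0]
  xyz:
    - [0.2, 0, -4]
    - [0, 0, -2.3]
    - [0, 0, 0]
    - [0, 0, 0]
    - [0, 0, 0]
    - [0, 0, 5]
    - [0, 0, 3]
  fingers: [0, 0, 0, 0.75, 0.75, 0.75, 0.75]

```text
time: 31.12
tool_pos: [0.6143, 0.1199, 0.1732]
tool_rot: [0.501, -0.501, 0.499, 0.499]
contact_force: [0.3, -0.3, 0.1]
gripper_width: 0.75
```

```bash
python3 d.py .4176 -.3423 .045 -.29
```

```text
t 31.12 pos [0.6143 0.1199 0.1732] jawyaw 0.0 toolx [ 0.004  0.    -1.   ] q6 -1.5 w 0.75 F [ 0.3 -0.3  0.1]
d cm [-19.67 -46.22 -12.82] dyaw -0.29
```

>>> servo_tool:
  twist:
    - [0, 0, -0.1]
    - [0, 0, -0.1]
    - [0, 0, -0.09]
    - [0, 0, 0]
    - [0, 0, 0]
    - [0, 0, 0]
    - [0, 0, 0]
    - [0, 0, 0]
  xyz:
    - [-2.2, -5.2, 0]
    - [-2.2, -5.2, 0]
    - [-2.2, -5.2, 0]
    - [-2.2, -5.2, 0]
    - [-2.2, -5.2, 0]
    - [-2.2, -5.2, 0]
    - [-2.2, -5.2, 0]
    - [-2.2, -5.2, 0]
  fingers: [0.75, 0.75, 0.75, 0.75, 0.75, 0.75, 0.75, 0.75]

```text
time: 32.12
tool_pos: [0.4365, -0.2979, 0.1711]
tool_rot: [0.567, -0.423, 0.567, 0.422]
contact_force: [1.5, -0.4, 0.1]
gripper_width: 0.75
```

>>> servo_tool:
  twist:
    - [0, 0, 0]
    - [0, 0, 0]
    - [0, 0, 0]
    - [0, 0, 0]
    - [0, 0, 0]
  xyz:
    - [-2.2, -4.6, 0]
    - [0, 0, -4]
    - [0, 0, -4]
    - [0, 0, -3.5]
    - [0, 0, 0]
  fingers: [0.75, 0.75, 0.75, 0.75, 0.75]

```text
time: 32.75
tool_pos: [0.4134, -0.3403, 0.0523]
tool_rot: [0.567, -0.42, 0.567, 0.425]
contact_force: [0.7, -0.9, -0.7]
gripper_width: 0.748
```

```bash
python3 - <<'E'
from wf import *
wfit([('heel',.4032,-.338,2.85)],'pics/w19.png')
E
python3 d.py .4176 -.3423 -.027 -.29
```

```text
heel [ 0.4014 -0.338   2.8501] 0.97
t 32.8 pos [ 0.4148 -0.3416  0.0547] jawyaw -0.29 toolx [-0.001  0.001 -1.   ] q6 -2.11 w 0.751 F [ 1.   0.5 -0.3]
d cm [ 0.28 -0.07 -8.17] dyaw -0.0
```

View pics/w19.png

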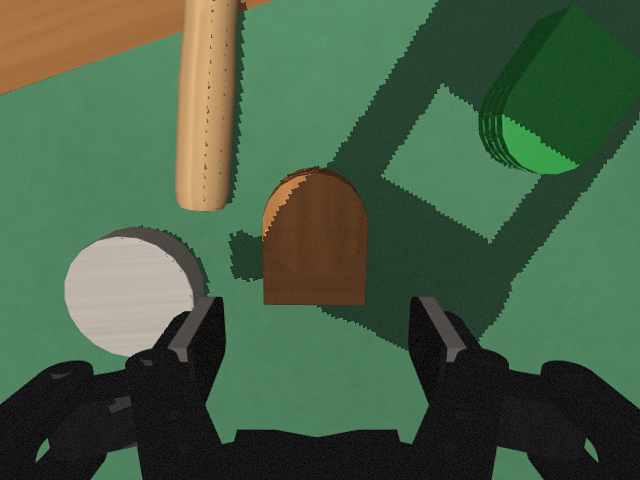

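>>> servo_tool:
  twist:
    - [0, 0, 0]
    - [0, 0, 0]
    - [0, 0, 0]
    - [0, 0, 0]
    - [0, 0, 0]
    - [0, 0, 0]
    - [0, 0, 0]
    - [0, 0, 0]
  xyz:
    - [0.2, 0, -3]
    - [0, 0, -3]
    - [0, 0, -1.9]
    - [0, 0, 0]
    - [0, 0, 0]
    - [0, 0, 0]
    - [0, 0, 0]
    - [0, 0, 5]
  fingers: [0.72, 0.72, 0.72, 0.72, 0, 0, 0, 0]

```text
time: 33.8
tool_pos: [0.4142, -0.3389, 0.0222]
tool_rot: [0.567, -0.419, 0.567, 0.426]
contact_force: [0.9, -0.9, -1.1]
gripper_width: 0.571
```

```bash
python3 d.py .655 .045 .155 0
```

```text
t 33.8 pos [ 0.4142 -0.3389  0.0222] jawyaw -0.29 toolx [-0.007  0.007 -1.   ] q6 -2.11 w 0.571 F [ 0.9 -0.9 -1.1]
d cm [24.08 38.39 13.28] dyaw 0.29
```

>>> servo_tool:
  twist:
    - [0, 0, 0]
    - [0, 0, 0]
    - [0, 0, 0.1]
    - [0, 0, 0.1]
    - [0, 0, 0.09]
    - [0, 0, 0]
    - [0, 0, 0]
    - [0, 0, 0]
  xyz:
    - [0, 0, 6]
    - [0, 0, 6]
    - [3, 4.7, 0]
    - [3, 4.7, 0]
    - [3, 4.7, 0]
    - [3, 4.7, 0]
    - [3, 4.7, 0]
    - [3, 4.7, 0]
  fingers: [0, 0, 0, 0, 0, 0, 0, 0]

```text
time: 34.8
tool_pos: [0.5976, -0.0582, 0.1456]
tool_rot: [0.5, -0.5, 0.5, 0.5]
contact_force: [0.2, -0.1, -0.8]
gripper_width: 0.569
```

>>> servo_tool:
  twist:
    - [0, 0, 0]
    - [0, 0, 0]
    - [0, 0, 0]
    - [0, 0, 0]
  xyz:
    - [3, 4.7, 0]
    - [3, 4.7, 0]
    - [0, 0, 0]
    - [0, 0, 0]
  fingers: [0, 0, 0, 0]

```text
time: 35.3
tool_pos: [0.6566, 0.034, 0.1452]
tool_rot: [0.499, -0.5, 0.5, 0.5]
contact_force: [0.0, -1.1, -0.9]
gripper_width: 0.575
```

```bash
python3 - <<'E'
from h import *
im=vision.grab_frame('wrist'); cv2.imwrite('pics/w20.png',im[:,:,::-1])
E
python3 d.py .655 .04 .09 0
```

```text
t 35.35 pos [0.6565 0.0334 0.1454] jawyaw -0.0 toolx [-0.001 -0.    -1.   ] q6 -1.63 w 0.571 F [ 0.1 -0.6 -0.5]
d cm [-0.15  0.66 -5.54] dyaw 0.0
```

View pics/w20.png

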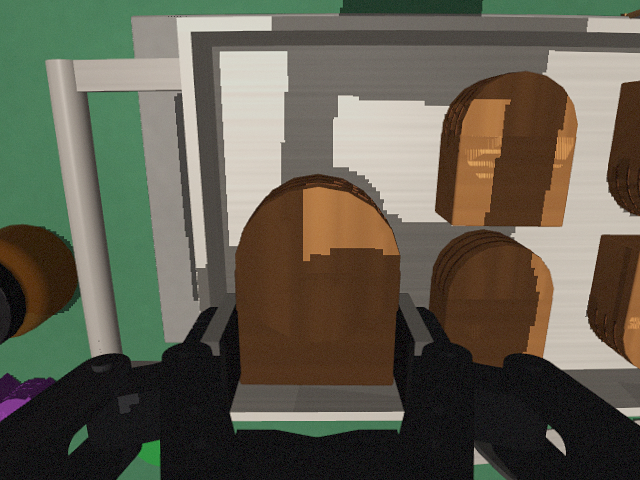

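>>> servo_tool:
  twist:
    - [0, 0, 0]
    - [0, 0, 0]
    - [0, 0, 0]
    - [0, 0, 0]
    - [0, 0, 0]
    - [0, 0, 0]
    - [0, 0, 0]
    - [0, 0, 0]
  xyz:
    - [-0.2, 0.5, -3.5]
    - [0, 0, -1.7]
    - [0, 0, 0]
    - [0, 0, 0]
    - [0, 0, 0]
    - [0, 0, 5]
    - [0, 0, 4]
    - [0, 0, 0]
  fingers: [0, 0, 0, 0.72, 0.72, 0.72, 0.72, 0.72]

```text
time: 36.35
tool_pos: [0.6587, 0.0388, 0.1911]
tool_rot: [-0.503, 0.503, -0.497, -0.497]
contact_force: [0.4, 0.6, 1.0]
gripper_width: 0.721
```

```bash
python3 - <<'E'
from h import *
st=manip.state()
im=vision.grab_frame('wrist'); cv2.imwrite('pics/w21.png',im[:,:,::-1])
C=cam('wrist',st); print(proj(C,[(x,-.0675+d,.132) for x in (.58,.64,.7) for d in (-.007,.007)]).round().tolist())
im=vision.grab_frame('scene')[:,:,::-1]; cv2.imwrite('pics/s21.png',cv2.resize(im[180:340,150:350],None,fx=4,fy=3.7,interpolation=cv2.INTER_CUBIC))
E
python3 d.py .641 -.0675 .2 0
```

```text
[[97.0, 96.0], [124.0, 96.0], [112.0, 210.0], [137.0, 210.0], [125.0, 310.0], [149.0, 310.0]]
t 36.45 pos [0.6558 0.039  0.1853] jawyaw 0.0 toolx [ 0.002 -0.    -1.   ] q6 -1.62 w 0.724 F [ 0.3 -0.4  0.1]
d cm [ -1.48 -10.65   1.47] dyaw -0.0
```

View pics/w21.png

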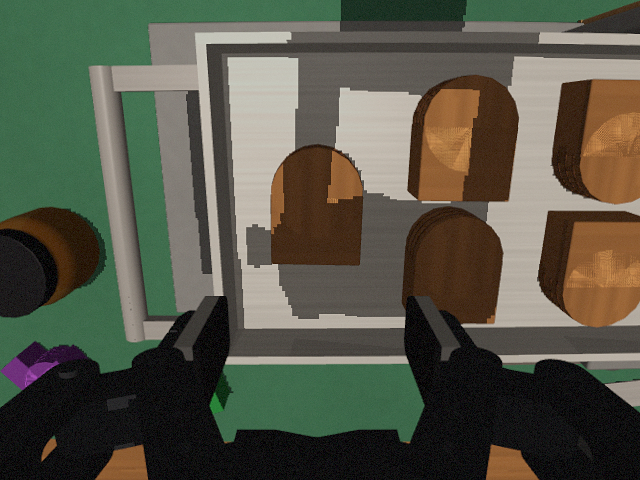

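View pics/s21.png

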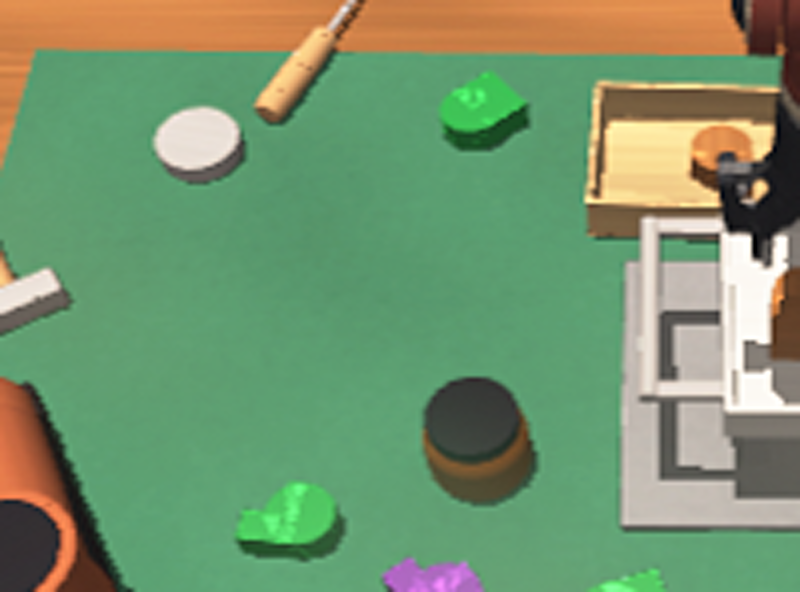

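All five sound heels lie in the pan, the chip is in the crate, and the bench area is clear of brown blocks. Next I go above the handle and look.

>>> servo_tool:
  twist:
    - [0, 0, 0]
    - [0, 0, 0]
    - [0, 0, 0]
    - [0, 0, 0]
  xyz:
    - [-0.8, -5.5, 0]
    - [-0.7, -5.4, 0]
    - [0, 0, 0]
    - [0, 0, 0]
  fingers: [0.53, 0.53, 0.53, 0.53]

```text
time: 36.95
tool_pos: [0.6395, -0.0697, 0.1825]
tool_rot: [0.5, -0.499, 0.5, 0.501]
contact_force: [0.1, -0.2, 0.1]
gripper_width: 0.53
```

```bash
python3 - <<'E'
from h import *
st=manip.state()
im=vision.grab_frame('wrist'); cv2.imwrite('pics/w22.png',im[:,:,::-1])
C=cam('wrist',st); print(proj(C,[(x,-.07+d,.132) for x in (.58,.64,.7) for d in (-.007,.007)]).round().tolist())
im=vision.grab_frame('scene')[:,:,::-1]; cv2.imwrite('pics/s22.png',cv2.resize(im[200:340,290:530],None,fx=3.3,fy=3.3,interpolation=cv2.INTER_CUBIC))
E
python3 d.py .64 -.07 .084 0
```

```text
[[303.0, 136.0], [330.0, 136.0], [304.0, 249.0], [329.0, 249.0], [304.0, 349.0], [329.0, 349.0]]
t 37.05 pos [ 0.6399 -0.0688  0.1831] jawyaw 0.001 toolx [-0.001  0.001 -1.   ] q6 -1.8 w 0.529 F [0.6 1.  0.6]
d cm [ 0.01 -0.12 -9.91] dyaw -0.001
```

View pics/w22.png

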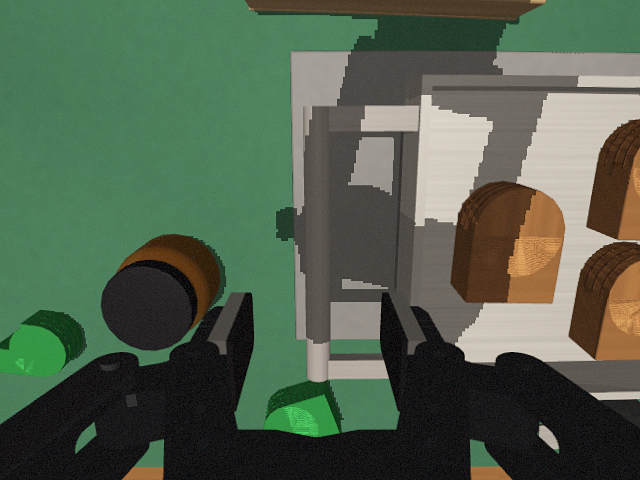

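View pics/s22.png

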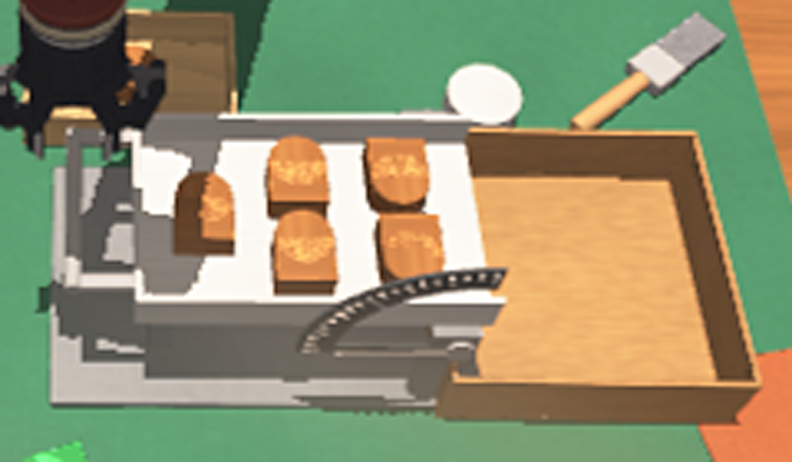

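>>> servo_tool:
  twist:
    - [0, 0, 0]
    - [0, 0, 0]
    - [0, 0, 0]
    - [0, 0, 0]
    - [0, 0, 0]
    - [0, 0, 0]
    - [0, 0, 0]
    - [0, 0, 0]
  xyz:
    - [0, -0.1, -4]
    - [0, 0, -4]
    - [0, 0, -1.9]
    - [0, 0, 0]
    - [0, 0, 0]
    - [0, 0, 0]
    - [0, 0, 0]
    - [0, 0, 0]
  fingers: [0.53, 0.53, 0.53, 0.53, 0, 0, 0, 0]

```text
time: 38.05
tool_pos: [0.6418, -0.0692, 0.0876]
tool_rot: [0.502, -0.5, 0.498, 0.5]
contact_force: [-0.2, 6.4, 3.4]
gripper_width: 0.135
```

```bash
python3 d.py .64 -.07 .084 0; python3 - <<'E'
import numpy as np
p=None
for t in np.radians(np.arange(0,46,2.5)):
    q=np.array([-.31*np.cos(t)+.032*np.sin(t),.31*np.sin(t)+.032*np.cos(t)])*100
    if p is not None: print(round(np.degrees(t),1),(q-p).round(2),q.round(2))
    p=q
E
```

```text
t 38.05 pos [ 0.6418 -0.0692  0.0876] jawyaw 0.001 toolx [ 0.004  0.003 -1.   ] q6 -1.8 w 0.135 F [-0.2  6.4  3.4]
d cm [-0.18 -0.08 -0.36] dyaw -0.001
2.5 [0.17 1.35] [-30.83   4.55]
5.0 [0.23 1.34] [-30.6    5.89]
7.5 [0.29 1.33] [-30.32   7.22]
10.0 [0.34 1.32] [-29.97   8.53]
12.5 [0.4 1.3] [-29.57   9.83]
15.0 [0.46 1.28] [-29.12  11.11]
17.5 [0.51 1.26] [-28.6   12.37]
20.0 [0.57 1.24] [-28.04  13.61]
22.5 [0.62 1.21] [-27.42  14.82]
25.0 [0.67 1.18] [-26.74  16.  ]
27.5 [0.72 1.15] [-26.02  17.15]
30.0 [0.77 1.12] [-25.25  18.27]
32.5 [0.82 1.08] [-24.43  19.36]
35.0 [0.87 1.05] [-23.56  20.4 ]
37.5 [0.91 1.01] [-22.65  21.41]
40.0 [0.96 0.97] [-21.69  22.38]
42.5 [1.   0.92] [-20.69  23.3 ]
45.0 [1.04 0.88] [-19.66  24.18]
```

>>> servo_tool:
  twist:
    - [0, 0, 0]
    - [0, 0, 0]
    - [0, 0, 0]
    - [0, 0, 0]
    - [0, 0, 0]
    - [0, 0, 0]
    - [0, 0, 0]
    - [0, 0, 0]
  xyz:
    - [0, 0.15, 1.35]
    - [0, 0.25, 1.35]
    - [0, 0.3, 1.35]
    - [0, 0.35, 1.3]
    - [0, 0.4, 1.3]
    - [0, 0.45, 1.3]
    - [0, 0.5, 1.25]
    - [0, 0.55, 1.25]
  fingers: [0, 0, 0, 0, 0, 0, 0, 0]

```text
time: 39.05
tool_pos: [0.6416, -0.0418, 0.1894]
tool_rot: [-0.501, 0.501, -0.499, -0.499]
contact_force: [7.2, -1.1, -8.5]
gripper_width: 0.137
```

```bash
python3 - <<'E'
from h import *
im=vision.grab_frame('scene')[:,:,::-1]; cv2.imwrite('pics/s23.png',cv2.resize(im[170:340,290:530],None,fx=3.3,fy=3.3,interpolation=cv2.INTER_CUBIC))
E
python3 d.py .64 -.0395 .1855 0
```

```text
t 39.1 pos [ 0.6416 -0.0408  0.1914] jawyaw 0.001 toolx [ 0.004 -0.    -1.   ] q6 -1.75 w 0.139 F [ 3.5  2.1 -6.6]
d cm [-0.16  0.13 -0.59] dyaw -0.001
```

View pics/s23.png

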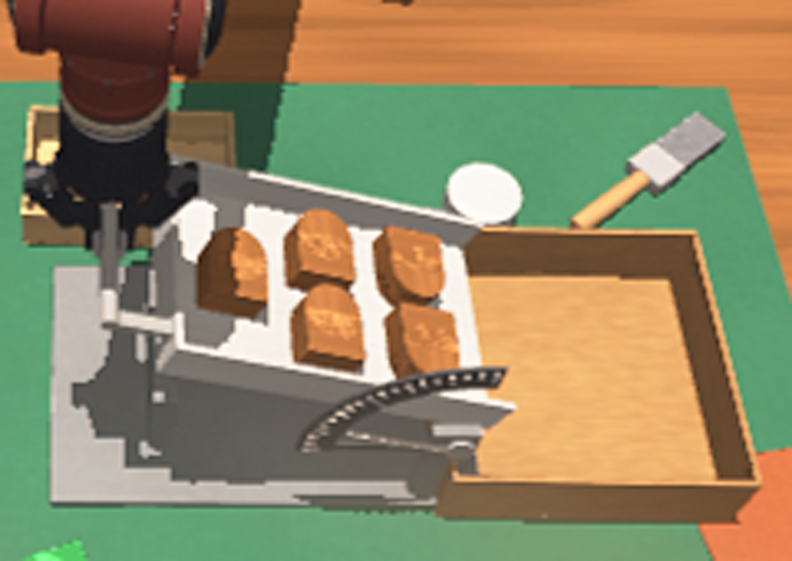

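>>> servo_tool:
  twist:
    - [0, 0, 0]
    - [0, 0, 0]
    - [0, 0, 0]
    - [0, 0, 0]
    - [0, 0, 0]
    - [0, 0, 0]
    - [0, 0, 0]
  xyz:
    - [0, 0.6, 1.2]
    - [0, 0.65, 1.2]
    - [0, 0.7, 1.15]
    - [0, 0.75, 1.1]
    - [0, 0.8, 1.1]
    - [0, 0.85, 1.05]
    - [0, 0.9, 1]
  fingers: [0, 0, 0, 0, 0, 0, 0]

```text
time: 39.98
tool_pos: [0.6413, 0.0087, 0.2679]
tool_rot: [-0.5, 0.502, -0.501, -0.498]
contact_force: [5.2, -5.5, -6.4]
gripper_width: 0.134
```

```bash
python3 - <<'E'
from h import *
im=vision.grab_frame('scene')[:,:,::-1]; cv2.imwrite('pics/s24.png',cv2.resize(im[170:340,290:530],None,fx=3.3,fy=3.3,interpolation=cv2.INTER_CUBIC))
E
python3 d.py .64 -.0395 .1855 0
```

```text
t 40.02 pos [0.6413 0.0102 0.2695] jawyaw -0.0 toolx [ 0.004 -0.003 -1.   ] q6 -1.67 w 0.136 F [ 3.2 -2.9 -4. ]
d cm [-0.13 -4.97 -8.4 ] dyaw 0.0
```

View pics/s24.png

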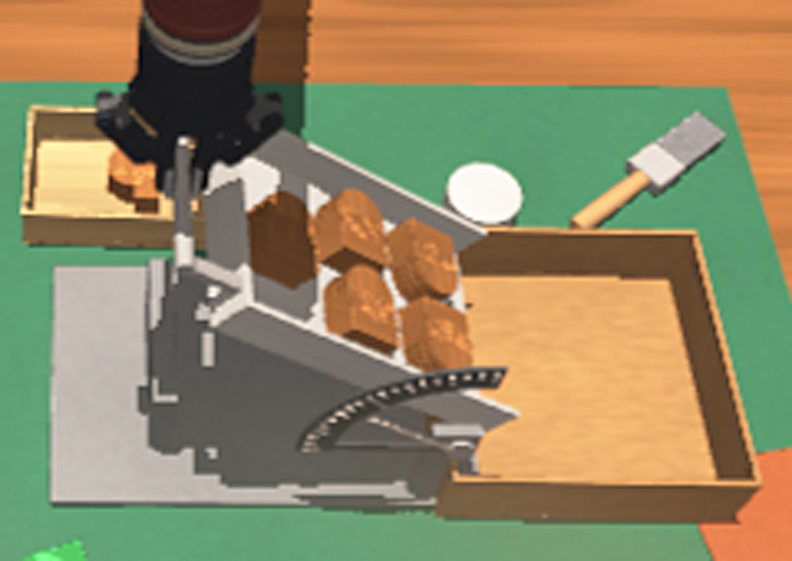

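>>> servo_tool:
  twist:
    - [0, 0, 0]
    - [0, 0, 0]
    - [0, 0, 0]
    - [0, 0, 0]
    - [0, 0, 0]
    - [0, 0, 0]
    - [0, 0, 0]
    - [0, 0, 0]
  xyz:
    - [0, 0.95, 0.95]
    - [0, 1, 0.9]
    - [0, 1, 0.85]
    - [0, 0, 0]
    - [0, 0, 0]
    - [0, 0, 0]
    - [0, 0, 0]
    - [0, 0, 0]
  fingers: [0, 0, 0, 0, 0, 0, 0, 0]

```text
time: 41.02
tool_pos: [0.6413, 0.0387, 0.2978]
tool_rot: [-0.501, 0.502, -0.5, -0.498]
contact_force: [1.8, -4.8, 5.1]
gripper_width: 0.136
```

```bash
python3 - <<'E'
from h import *
im=vision.grab_frame('scene')[:,:,::-1]; cv2.imwrite('pics/s25.png',cv2.resize(im[170:340,290:530],None,fx=3.3,fy=3.3,interpolation=cv2.INTER_CUBIC))
E
python3 d.py .64 -.0395 .1855 0
```

```text
t 41.08 pos [0.6413 0.0387 0.2978] jawyaw -0.001 toolx [ 0.005 -0.003 -1.   ] q6 -1.62 w 0.139 F [ 1.7 -6.2  6.4]
d cm [ -0.13  -7.82 -11.23] dyaw 0.001
```

View pics/s25.png

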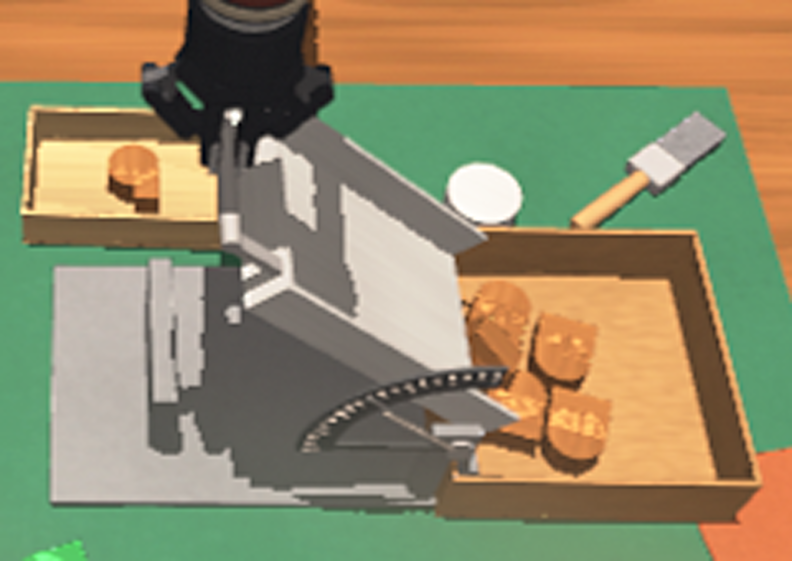

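The heels have slid into the carton with the pan at about 45° (the handle arc gives 45.1°). I'll hold on, then lower.

>>> servo_tool:
  twist:
    - [0, 0, 0]
    - [0, 0, 0]
    - [0, 0, 0]
    - [0, 0, 0]
    - [0, 0, 0]
    - [0, 0, 0]
    - [0, 0, 0]
    - [0, 0, 0]
  xyz:
    - [0, 0, 0]
    - [0, 0, 0]
    - [0, 0, 0]
    - [0, 0, 0]
    - [0, 0, 0]
    - [0, 0, 0]
    - [0, 0, 0]
    - [0, 0, 0]
  fingers: [0, 0, 0, 0, 0, 0, 0, 0]

```text
time: 42.08
tool_pos: [0.6413, 0.0387, 0.2978]
tool_rot: [-0.501, 0.502, -0.5, -0.498]
contact_force: [1.0, -6.0, 5.5]
gripper_width: 0.139
```

>>> servo_tool:
  twist:
    - [0, 0, 0]
    - [0, 0, 0]
    - [0, 0, 0]
    - [0, 0, 0]
    - [0, 0, 0]
    - [0, 0, 0]
    - [0, 0, 0]
    - [0, 0, 0]
  xyz:
    - [0, 0, 0]
    - [0, 0, 0]
    - [0, 0, 0]
    - [0, 0, 0]
    - [0, 0, 0]
    - [0, 0, 0]
    - [0, 0, 0]
    - [0, 0, 0]
  fingers: [0, 0, 0, 0, 0, 0, 0, 0]

```text
time: 43.08
tool_pos: [0.6413, 0.0387, 0.2978]
tool_rot: [-0.501, 0.502, -0.5, -0.498]
contact_force: [1.3, -5.6, 5.4]
gripper_width: 0.133
```

```bash
python3 - <<'E'
from h import *
im=vision.grab_frame('scene')[:,:,::-1]; cv2.imwrite('pics/s26.png',cv2.resize(im[220:340,400:530],None,fx=5,fy=4.6,interpolation=cv2.INTER_CUBIC))
E
python3 d.py .64 -.0692 .0876 0
```

```text
t 43.12 pos [0.6413 0.0387 0.2978] jawyaw -0.001 toolx [ 0.005 -0.003 -1.   ] q6 -1.62 w 0.137 F [ 1.3 -5.2  5.2]
d cm [ -0.13 -10.79 -21.02] dyaw 0.001
```

View pics/s26.png

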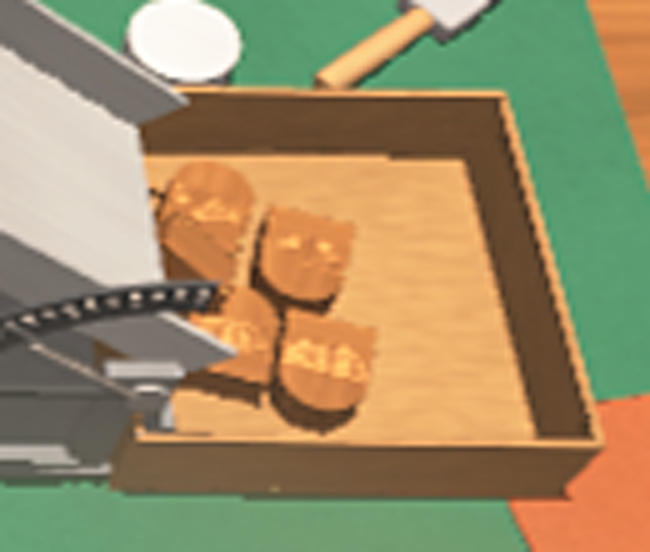

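>>> servo_tool:
  twist:
    - [0, 0, 0]
    - [0, 0, 0]
    - [0, 0, 0]
    - [0, 0, 0]
    - [0, 0, 0]
    - [0, 0, 0]
    - [0, 0, 0]
    - [0, 0, 0]
  xyz:
    - [0, -2, -1.75]
    - [0, -1.85, -2]
    - [0, -1.65, -2.15]
    - [0, -1.5, -2.3]
    - [0, -1.3, -2.4]
    - [0, -1.05, -2.5]
    - [0, -0.8, -2.55]
    - [0, -0.6, -2.6]
  fingers: [0, 0, 0, 0, 0, 0, 0, 0]

```text
time: 44.12
tool_pos: [0.6415, -0.0659, 0.1115]
tool_rot: [0.502, -0.5, 0.498, 0.5]
contact_force: [5.4, 4.6, 3.1]
gripper_width: 0.132
```

>>> servo_tool:
  twist:
    - [0, 0, 0]
    - [0, 0, 0]
    - [0, 0, 0]
  xyz:
    - [0, -0.4, -2.6]
    - [0, 0, -0.1]
    - [0, 0, 0]
  fingers: [0, 0, 0]

```text
time: 44.5
tool_pos: [0.6411, -0.069, 0.0883]
tool_rot: [0.501, -0.5, 0.498, 0.501]
contact_force: [-3.9, 6.6, 16.2]
gripper_width: 0.134
```

```bash
python3 - <<'E'
from h import *
im=vision.grab_frame('scene')[:,:,::-1]; cv2.imwrite('pics/s27.png',cv2.resize(im[170:340,290:530],None,fx=3.3,fy=3.3,interpolation=cv2.INTER_CUBIC))
E
python3 d.py .64 -.0692 .0876 0
```

```text
t 44.55 pos [ 0.6411 -0.0691  0.0883] jawyaw 0.001 toolx [ 0.002  0.004 -1.   ] q6 -1.8 w 0.137 F [-4.7  6.6 15.1]
d cm [-0.11 -0.01 -0.07] dyaw -0.001
```

View pics/s27.png

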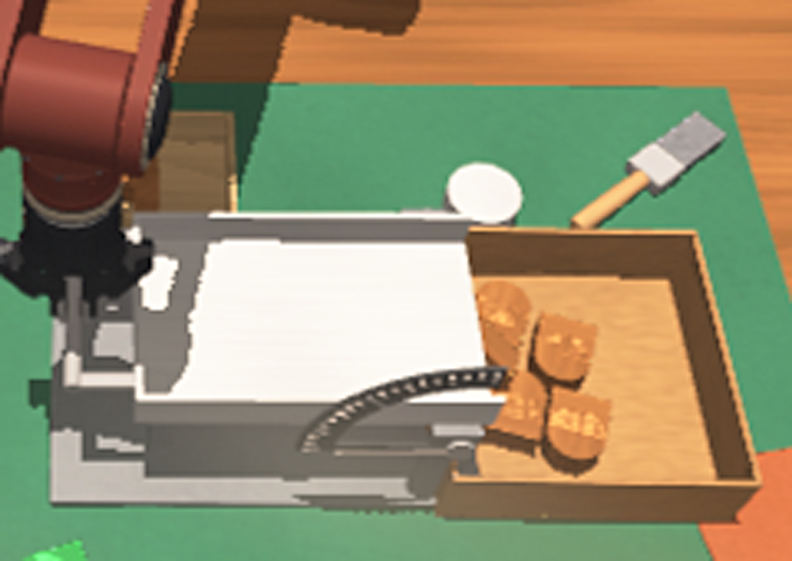

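>>> servo_tool:
  twist:
    - [0, 0, 0]
    - [0, 0, 0]
    - [0, 0, 0]
    - [0, 0, 0]
    - [0, 0, 0]
    - [0, 0, 0]
    - [0, 0, 0]
  xyz:
    - [0, 0, 0]
    - [0, 0, 0]
    - [0, 0, 0]
    - [0, 0, 3]
    - [0, 0, 5]
    - [0, 0, 5]
    - [-2, -5, 0]
  fingers: [0.5, 0.5, 0.5, 0.5, 0.5, 0.5, 0.5]

```text
time: 45.42
tool_pos: [0.6235, -0.1203, 0.2211]
tool_rot: [-0.501, 0.504, -0.497, -0.498]
contact_force: [-0.4, -1.1, 0.4]
gripper_width: 0.5
```

>>> servo_tool:
  twist:
    - [0, 0, 0]
    - [0, 0, 0]
    - [0, 0, 0]
    - [0, 0, 0]
    - [0, 0, 0]
  xyz:
    - [-3, -5, 0]
    - [-3, -5, 0]
    - [-3, -5, 0]
    - [0, 0, 0]
    - [0, 0, 0]
  fingers: [0.5, 0.5, 0.5, 0.5, 0.5]

```text
time: 46.05
tool_pos: [0.53, -0.2708, 0.2144]
tool_rot: [0.5, -0.5, 0.5, 0.5]
contact_force: [1.2, 0.8, 0.8]
gripper_width: 0.498
```

```bash
python3 - <<'E'
from h import *
im=vision.grab_frame('scene')[:,:,::-1]; cv2.imwrite('pics/s28.png',cv2.resize(im[170:340,290:530],None,fx=3.3,fy=3.3,interpolation=cv2.INTER_CUBIC))
im=vision.grab_frame('top')[:,:,::-1]; cv2.imwrite('pics/t28.png',cv2.resize(im[140:310,120:360],None,fx=3.3,fy=3.3,interpolation=cv2.INTER_CUBIC))
E
python3 d.py .5 -.3 .2 0
```

```text
t 46.15 pos [ 0.5307 -0.27    0.2146] jawyaw 0.002 toolx [-0.     0.001 -1.   ] q6 -2.17 w 0.501 F [-0.4  0.7  0.6]
d cm [-3.07 -3.   -1.46] dyaw -0.002
```

View pics/s28.png

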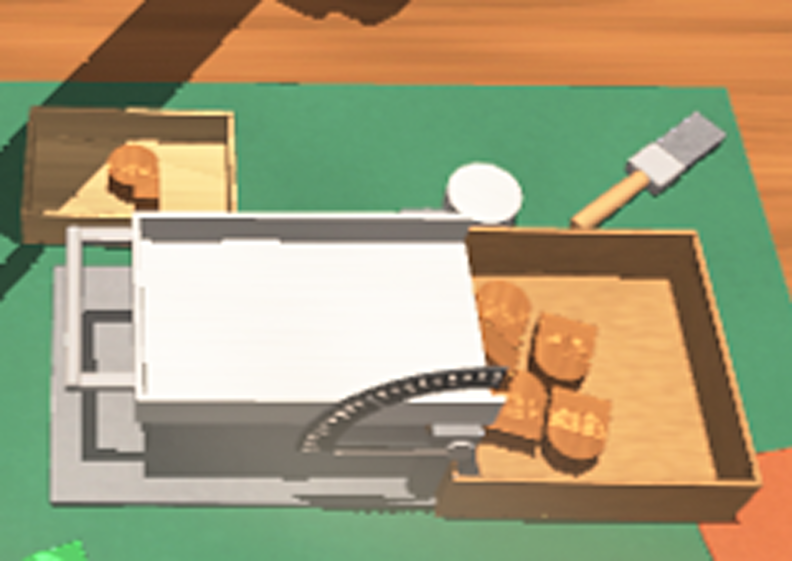

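View pics/t28.png

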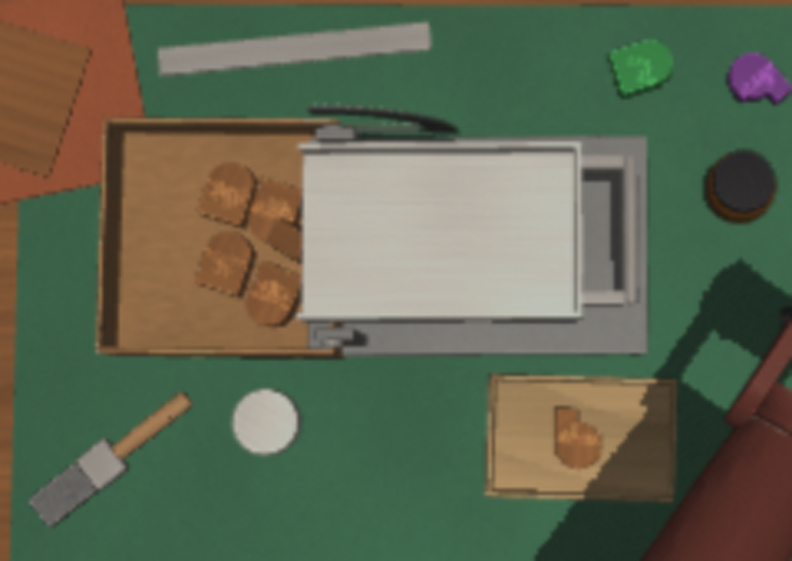

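The chip is in the crate, the pan is level and empty, and four heels are plainly visible. A fifth is partly under the pan's edge (top crop 290,240). I'll check it from the carton side with the wrist camera.

>>> servo_tool:
  twist:
    - [0, 0, 0.13]
    - [0, 0, 0.13]
    - [0, 0, 0.13]
    - [0, 0, 0.13]
    - [0, 0, 0.13]
    - [0, 0, 0.13]
    - [0, 0, 0.13]
    - [0, 0, 0.13]
  xyz:
    - [0.8, 5.7, 1]
    - [0.8, 5.7, 1]
    - [0.8, 5.7, 1]
    - [0.8, 5.7, 1]
    - [0.8, 5.7, 0]
    - [0.8, 5.7, 0]
    - [0.8, 5.7, 0]
    - [0.8, 5.7, 0]
  fingers: [0.5, 0.5, 0.5, 0.5, 0.5, 0.5, 0.5, 0.5]

```text
time: 47.15
tool_pos: [0.5938, 0.1887, 0.255]
tool_rot: [-0.183, 0.683, -0.183, -0.683]
contact_force: [0.6, -0.2, 0.1]
gripper_width: 0.502
```

>>> servo_tool:
  twist:
    - [0, 0, 0.13]
    - [0, 0, 0.13]
    - [0, 0, 0.13]
    - [0, 0, 0.13]
    - [0, 0, 0]
    - [0, 0, 0]
  xyz:
    - [0.8, 5.7, 0]
    - [0.8, 5.7, 0]
    - [0.8, 5.7, 0]
    - [0.8, 5.7, 0]
    - [0, 0, 0]
    - [0, 0, 0]
  fingers: [0.5, 0.5, 0.5, 0.5, 0.5, 0.5]

```text
time: 47.9
tool_pos: [0.6253, 0.4141, 0.2543]
tool_rot: [0.003, -0.707, 0.003, 0.707]
contact_force: [-0.0, 0.1, 0.0]
gripper_width: 0.505
```

```bash
python3 - <<'E'
from h import *
im=vision.grab_frame('wrist'); cv2.imwrite('pics/w29.png',im[:,:,::-1])
E
python3 d.py .5 .4 .2 0
```

```text
t 47.95 pos [0.6257 0.4132 0.2549] jawyaw 1.561 toolx [-0. -0. -1.] q6 -2.65 w 0.498 F [-0.8  0.4 -0.2]
d cm [-12.57  -1.32  -5.49] dyaw -1.561
```

View pics/w29.png

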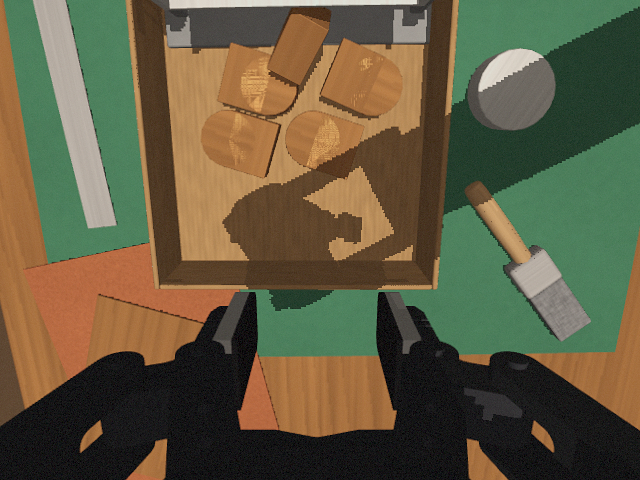

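```bash
python3 - <<'E'
from h import *
C=cam('wrist')
print('far wall', ray(C,[(158,288),(436,288)],.075).round(4))
for z in (.03,.05,.07): print(z, ray(C,[(300,45),(310,12),(285,75)],z).round(4).tolist())
C=cam('top'); f=lambda c,r:(c/3.3+120,r/3.3+140)
print('top carton corners', ray(C,[f(105,120),f(98,352),f(342,352)],.075).round(4))
print(ray(C,[f(290,240)],.05))
E
```

```text
far wall [[0.7661 0.4864 0.075 ]
 [0.5218 0.489  0.075 ]]
0.03 [[0.6386, 0.2833, 0.03], [0.6297, 0.2574, 0.03], [0.6521, 0.3075, 0.03]]
0.05 [[0.638, 0.2864, 0.05], [0.6295, 0.2618, 0.05], [0.6508, 0.3094, 0.05]]
0.07 [[0.6373, 0.2896, 0.07], [0.6293, 0.2662, 0.07], [0.6495, 0.3113, 0.07]]
top carton corners [[0.7657 0.4886 0.075 ]
 [0.5191 0.4906 0.075 ]
 [0.5188 0.2346 0.075 ]]
[[0.64050545 0.29520899 0.05      ]]
```

```bash
python3 - <<'E'
from h import *
a=cv2.imread('pics/scene0.png'); t=cv2.imread('pics/top0.png')
b=vision.grab_frame('scene')[:,:,::-1].copy(); w1=vision.grab_frame('wrist').astype(int); u=vision.grab_frame('top')[:,:,::-1].copy(); w2=vision.grab_frame('wrist').astype(int)
for n,x,y,r in [('handle scene',a,b,(230,300,305,332)),('hammer+awl+tin scene',a,b,(165,275,120,250)),('jar scene',a,b,(280,312,250,290)),('brush',a,b,(200,240,465,512)),('handle top',t,u,(180,245,294,318))]:
    d=cv2.absdiff(x,y).max(2)[r[0]:r[1],r[2]:r[3]]; print(n,(d>40).mean().round(3))
print('carton motion',(abs(w1-w2).max(2)[:280,150:440]>40).mean())
cv2.imwrite('pics/s30.png',b)
E
```

```text
handle scene 0.007
hammer+awl+tin scene 0.103
jar scene 0.0
brush 0.101
handle top 0.0
carton motion 0.028866995073891625
```

View pics/s30.png

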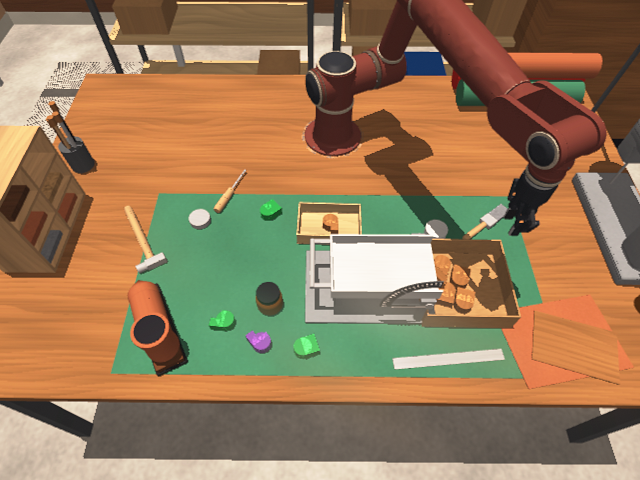

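>>> servo_tool:
  twist:
    - [0, 0, 0]
    - [0, 0, 0]
    - [0, 0, 0]
    - [0, 0, 0]
    - [0, 0, 0]
    - [0, 0, 0]
    - [0, 0, 0]
    - [0, 0, 0]
  xyz:
    - [0, 0, 0]
    - [0, 0, 0]
    - [0, 0, 0]
    - [0, 0, 0]
    - [0, 0, 0]
    - [0, 0, 0]
    - [0, 0, 0]
    - [0, 0, 0]
  fingers: [0.5, 0.5, 0.5, 0.5, 0.5, 0.5, 0.5, 0.5]

```text
time: 49.15
tool_pos: [0.6262, 0.413, 0.2549]
tool_rot: [-0.004, 0.707, -0.004, -0.707]
contact_force: [-0.3, 0.5, -0.4]
gripper_width: 0.498
```

```bash
python3 - <<'E'
from h import *
w0=cv2.imread('pics/w29.png'); g=lambda x:cv2.cvtColor(x,cv2.COLOR_BGR2GRAY).astype(np.float32)
w1=vision.grab_frame('wrist')[:,:,::-1].copy(); vision.grab_frame('top'); w2=vision.grab_frame('wrist')[:,:,::-1].copy()
cv2.imwrite('pics/w31.png',w2)
for r in [(5,100,210,330),(100,180,195,370),(190,330,460,600)]:
    for a,b in [(w0,w2),(w1,w2)]: print(r,cv2.phaseCorrelate(g(a)[r[0]:r[1],r[2]:r[3]].copy(),g(b)[r[0]:r[1],r[2]:r[3]].copy()))
print((cv2.absdiff(w1,w2).max(2)[:280,150:440]>40).mean())
E
```

```text
(5, 100, 210, 330) ((1.0890929301602128, 1.3090581551778513), 0.8603072833683756)
(5, 100, 210, 330) ((0.040969090419146426, -0.12467169183830151), 0.8257331166002485)
(100, 180, 195, 370) ((0.8675361554752499, 0.6761085796264865), 0.8507823599709405)
(100, 180, 195, 370) ((-0.03025766108675043, 0.016323501955916697), 0.8507316863536835)
(190, 330, 460, 600) ((0.5639607766920136, -0.009665860019723027), 1.1004593423855158)
(190, 330, 460, 600) ((0.015497043790588805, -0.04889347943574762), 1.0257766277609783)
0.0058620689655172415
```

View pics/w31.png

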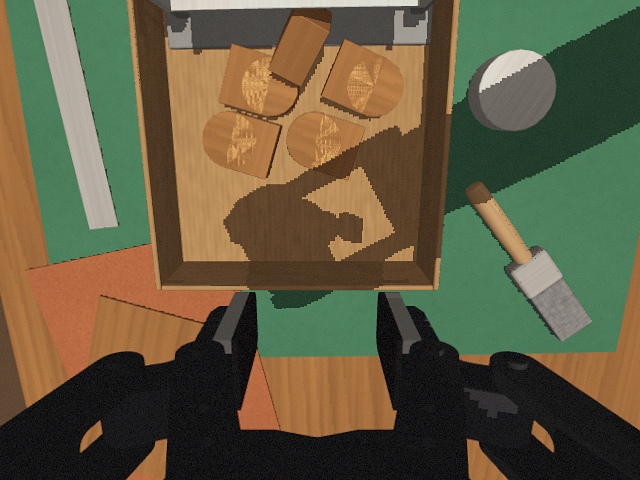

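All five heels are at rest in the carton and the tool is clear of everything. Handing in.

```bash
python3 -c "
from plant import job; print(job.job_done())"
```

```text
the job is handed in; nothing more can be done
None
```

I sorted all six brown blocks and handed the job in at about 49 s. The five sound heels went into the pan, and the one spoiled block (broken corner) went into the reject crate. There was no short block. I raised the pan to about 45°, judged from the measured handle height, held it just over two seconds, lowered it to its stop and let go.

**What the last pictures show:**
- **Carton:** All five heels are inside and still. One leans steeply against another beside the hinge-side wall. I estimate its centre about 4 cm inside the position limit and below the height limit, but that rests on an assumed height.
- **Crate and pan:** The chip lies in the crate. The pan's handle looks the same as at the start from the scene and top cameras, and the pan is empty.
- **Tins, jar and tools:** The jar's part of the picture is unchanged. The tins, hammer, awl and brush look unmoved by eye. An automatic comparison did flag those areas; I put that down to the heels being gone and the arm's shadow.
- **Robot:** The gripper is in free air over the carton and touches nothing.

**Checks that failed or disagreed:**
- **Gripper length:** The fingertips sit about 30 mm behind the reported tool point. My first grasp on the chip therefore closed on air above it. I found the offset with a gentle touch on the mat (about 26 N) and corrected for it from then on.
- **Motion in the carton:** One frame comparison suggested movement there, but a repeat a second later showed none.

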